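# Space painted plaques on a display rail with a saddle gauge

### The job

Space the three painted plaques on the display rail for the exhibition: with the saddle gauge straddling it, slide the middle plaque and then the outer plaque towards the fixed one by the red stop, so that both gaps are 30 mm. Then stand the gauge upright back in the middle of its cork mat, and leave the other things on the table alone.

Things in the scene. Friction and masses are not known exactly. Their poses are not given: they have to be found in the camera images.
- rail: flat aluminium display rail, fixed, 360 mm long (y axis) x 110 wide (x) x 10 high, with a red end stop (26 mm high) at its +y end and a low black one (16 mm high, at y = -174 to -180 mm) at its -y end. Origin at the centre of its underside. On it lie three plaques in a row along y: fixed, middle, outer, from +y to -y, centred across its width.
- fixed_top (a point): centre of the top face of the fixed plaque, screwed to the rail by the red stop. Each plaque is a light wooden slab with a white sheet and green bamboo painting, 60 mm along the row x 100 across x 14 thick, its top 24.5 mm above the table. Axes as the rail's. Plaques 90 mm apart centre to centre have a 30 mm gap.
- mid_top (a point): centre of the top face of the middle plaque: same size and axes; it slides along the rail only (it cannot turn or lift), stays where it is left, and needs about 6 N to move. It starts 45 to 70 mm (gap) from the fixed plaque.
- end_top (a point): centre of the top face of the outer plaque: same size and axes, slides like the middle one but needs only about 2.5 N. It starts 45 to 95 mm (gap) from the middle one.
- gauge_grip (a point): centre of the blue handle of the saddle gauge, a loose rigid bridge 98 mm long (y), 40 wide (x), 76 high, about 0.22 kg. This point is 56 mm above the underside of its feet; axes: z up when standing, y along the length, towards the orange foot. The handle stands on the 14 mm thick bridge and is 24 mm along y, 40 along x, 40 high; grip it across the 24 mm.
- thick_foot (a point): centre of the gauge's orange thick foot, 18 mm (y) x 40 x 22 mm high, spanning y = +36 to +54 mm from the handle's centre. In use it points to the fixed end. Lower the gauge over a plaque; slid to the fixed end, its thin foot drags the plaque until this foot meets the previous plaque: the gap is then 30 mm (18 + 72 - 60). Pushed on, it would shift a middle plaque.
- thin_foot (a point): centre of the gauge's thin white foot, 8 mm (y) x 40 x 22 mm high, spanning y = -36 to -44 mm from the handle's centre. The opening between the two feet is 72 mm wide and 22 mm high, centred under the handle, so it clears a plaque by 6 mm at each side and goes over it with the feet just above the rail.
- mat: cork mat with a white outline, 90 mm (x) x 140 mm (y) x 4 mm, fixed to the table, at the left or the right of the rail; the gauge starts on it, its axes within 0.1 rad of the mat's. Origin at the centre of the mat's underside.
- tub: grey two-compartment brush-washing tub, 120 x 130 x 75 mm, fixed to the table, at the other side of the rail from the mat; an obstacle. Origin at the centre of its underside.
- paperweight: black bar paperweight, 180 x 28 x 18 mm, lying on a sheet of paper between the robot and the rail; a bystander. Origin at the centre of its underside.
- ink_dish: white flower-shaped ink dish, about 100 mm across, 12 mm high, beyond the rail; a bystander. Origin at the centre of its underside.
- brush_pot: blue ceramic cup, 80 mm across, 110 mm high, beyond the rail at the left; a bystander. Origin at the centre of its underside.
- ink_bottle: black bottle with a red cap, 60 mm across, 120 mm high, at the left; a bystander. Origin at the centre of its underside.
- brush: paint brush, 200 mm long, lying at the far right of the rail; a bystander. Origin near its middle, on the underside.
There are look-alikes about, which are no part of the job. What is shaped like the part that bears gauge_grip but purple is not meant.

How it is judged:
By the outcome, as a careful person would: the job done as asked, in the order asked, and still so for the second after the job is handed in, with the robot touching nothing.
It also fails if it takes over 56 s, if anything falls off the work surface, if the arm or the gripper's body presses on something with over 40 N, if the wrist force passes 120 N, or if a joint passes its speed limit or range.

### The arm

A 6-joint arm with a two-finger parallel gripper is mounted at the origin on the work surface. World frame = base frame: x ahead of the robot, y to its left, z up, the work surface at z = 0. Lengths are in m, angles in degrees, forces in N, time in s.
With the tool pointing down it reaches from about 0.4 to 0.825 m from the base axis. Payload 7 kg.
Tool frame: the origin (TCP) lies at the very end of the fingers, on their centre line; the grasp point (between the pads) lies 19 mm behind it; z points along the fingers, y is the direction in which the jaws open and shut (so a half turn about z gives the same grasp; the last joint's range is limited). The gripper opens to 88 mm and grips with 3 to 60 N. Pads are 19 mm wide; open, the fingers measure 130 mm over their backs; the gripper's body (78 mm by 193 mm) begins 47 mm behind the grasp point.
Start: joints at [-53.967, 20.546, 0.682, 0, -70.136, -16.507], TCP at [0.226, -0.636, 0.227] pointing down, gripper open.
Joint ranges: [-176.03, 176.03], [-82.01, 121.73], [-58.28, 71.71], [-173.87, 95.51], [-174.79, -0.11], [-173.66, 173.66]. Speed limits (degrees/s): [136.94, 136.94, 172.46, 180, 180, 180].

### API

Orientations are given as [roll, pitch, yaw] about the fixed x, y, z axes, in that order (R = Rz(yaw) Ry(pitch) Rx(roll)).
In Python, from plant import ctrl gives the robot as it stands.
- The arm moves only by the tool move_arm, never from a script. Its argument "increments" is a list of rows, each a list of 2 entries, a list of its own where there are three numbers: the shift along the world's x, y, z in mm, then the turn about the world's z in rad. A call has exactly 8 rows; each row shifts and turns the pose as measured when the row begins; what a row does not reach is not made up. A row lasts 1/10 s, in which the tool goes at most 50 mm and 8.59 degrees, less where a joint would pass 70% of its speed; a pose out of reach is approached as far as the arm can. A call with a gripper value outside its range is refused whole. "jaw" is the gripper command: -1 is shut, 1 is fully open, values between are in proportion, set as the call begins (left out, the last holds). The fingers move at their own pace and stop on an object; the grip force is fixed at half the most. Time passes only in rows, so rows that do not move let the fingers close, or fill a call up. It gives the time, the measured TCP pose, the force and the opening at its end, in the units of the state.
- ctrl.get_obs(): the state, without advancing time (a new reading comes with each control period).
- ctrl.snapshot(name): name is "scene" or "top" or "wrist"; returns a dict with "color" (384x512x3 uint8, red, green, blue), "fx", "fy", "cx", "cy" (pixels), "R" (3x3) and "t" (3): a world point X has camera coordinates R X + t. Camera axes: x right, y down, z forward; pixel columns grow to the right and rows downward; lengths in m; the calibration is good to about 2 mm. A picture is of the moment at which its call begins. There is no depth.
- ctrl.close_job(): hands the job in, once; it reports no verdict.
The state is a dict: "clock": time; "joint_pos": joint angles; "qvel": joint speeds; "tau": joint torques, N m; "tool_pos": TCP position; "orientation": TCP orientation; "force": force on the tool from outside, world axes, zero at the start; "moment": the same for the moment, N m; "opening": finger opening in m.
Only numpy, scipy, OpenCV 4.12 (cv2) and the standard library are available. Lean on these libraries where they do the work, as an engineer would, in place of code of your own. Each camera call takes 0.05 s, during which the arm holds its last target.

## Working session

There is one attempt and no reset: what is moved stays moved. The work goes in short steps, Python scripts to look and compute and a tool call to move; the robot and the scene stay as the last step left them, time stands still between calls to the robot, and variables do not carry over. Pictures are saved under pics/ and viewed, and the job is handed in when it is done.

Besides the shell and the picture viewer there is one more tool, called after "Emit:" as name([rows], argument=value, ...), one row to a line, values as JSON. move_arm: Moves the arm, as the interface text tells. Its arguments: {"type":"object","properties":{"increments":{"type":"array","items":{"type":"array"}},"jaw":{"type":"number"}},"required":["increments"]}

```bash
ls; mkdir -p pics; python3 - <<'E'
from plant import ctrl
import cv2,pickle
o=ctrl.get_obs();print(o)
for n in("scene","top","wrist"):
    s=ctrl.snapshot(n);cv2.imwrite(f"pics/{n}0.png",s["color"][:,:,::-1]);pickle.dump(s,open(f"pics/{n}0.pkl","wb"))
    print(n,s["fx"],s["cx"],s["cy"],s["R"],s["t"])
E
```

```text
pics
{'clock': 0.0, 'joint_pos': array([-5.39673415e+01,  2.05878437e+01,  6.30640992e-01, -2.25385771e-02,
       -7.01348834e+01, -1.65072477e+01]), 'qvel': array([-3.48001815e-02,  6.91505064e-05, -1.01411495e-02, -1.25600405e-01,
       -1.19990229e-02, -1.37157292e-01]), 'tau': array([-3.66342128e-04, -5.82713699e+01,  2.93048483e+01,  6.99690118e+00,
        6.88182103e-03, -1.54354439e-04]), 'tool_pos': array([ 0.22541208, -0.63569762,  0.22563182]), 'orientation': array([ 1.79905688e+02, -5.85352775e-03, -1.60482260e+02]), 'force': array([-0.1532576 , -0.04414301,  0.26744727]), 'moment': array([ 0.0159903 ,  0.00507398, -0.01463928]), 'opening': 0.08778936895032956}
scene 397.0865178131291 247.59502962340596 190.5100458242984 [[-0.39417431  0.91898982  0.00918307]
 [ 0.70660292  0.30943598 -0.636366  ]
 [-0.58765544 -0.24435034 -0.77133261]] [ 0.12893311 -0.34186709  1.49243629]
top 458.54233352992077 251.4754416912112 189.04589638231903 [[-0.00251619 -0.99998346 -0.00517223]
 [-0.98670492  0.00332322 -0.16248801]
 [ 0.16250251  0.00469462 -0.98669696]] [0.06930523 0.5159973  1.65669279]
wrist 272.98958790297144 260.915848987631 194.42516314570736 [[-3.36029799e-01  9.41851025e-01  7.88050810e-04]
 [ 8.99850627e-01  3.20797768e-01  2.95563261e-01]
 [ 2.78123755e-01  1.00027191e-01 -9.55322845e-01]] [ 0.67593742 -0.0354526   0.39112819]
```

View pics/top0.png

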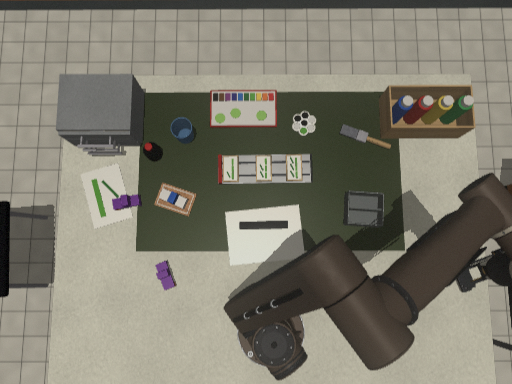

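View pics/scene0.png

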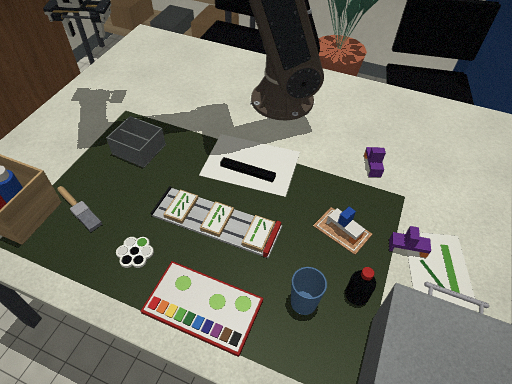

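View pics/wrist0.png

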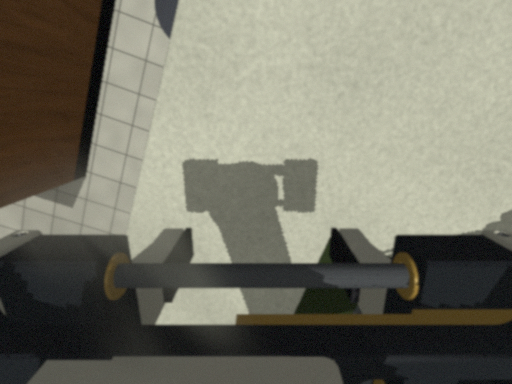

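The top view shows the rail at about (218-311, 168) with its red stop on the left. The mat with the gauge is at (175,198), the tub at (364,208), and purple look-alikes sit at (126,202) and (165,275). Next I'll enlarge it.

```bash
python3 - <<'E'
import cv2
a=cv2.imread("pics/top0.png")
def c(a,n,x0,y0,w,h,k): cv2.imwrite(n,cv2.resize(a[y0:y0+h,x0:x0+w],None,fx=k,fy=k,interpolation=cv2.INTER_CUBIC))
c(a,"pics/t_rail.png",210,145,110,45,7)
c(a,"pics/t_mat.png",150,175,50,45,12)
a=cv2.imread("pics/scene0.png")
c(a,"pics/s_rail.png",145,180,150,80,5)
c(a,"pics/s_mat.png",305,195,80,65,9)
E
```

```text
(no output)
```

View pics/t_rail.png

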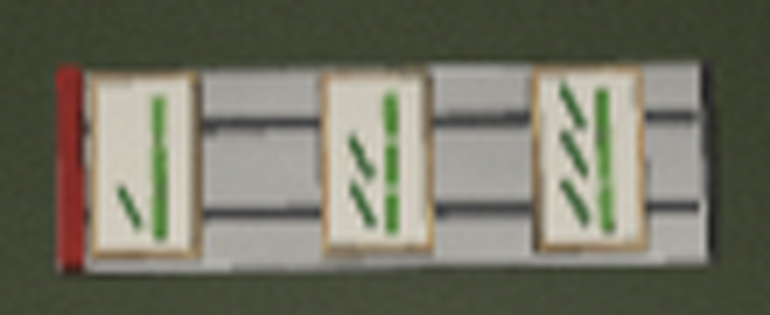

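View pics/t_mat.png

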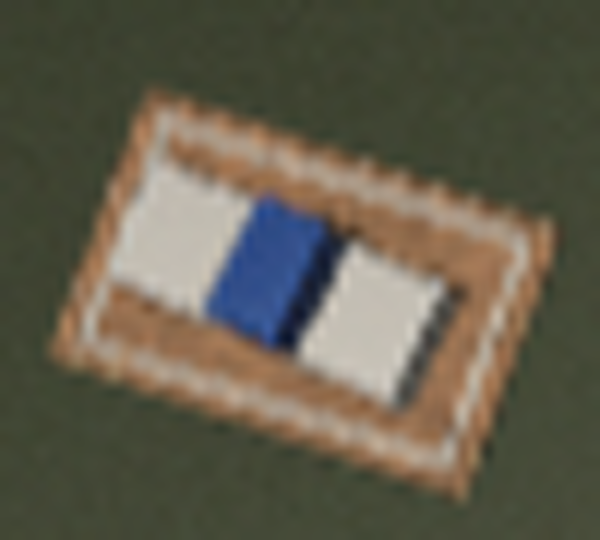

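View pics/s_rail.png

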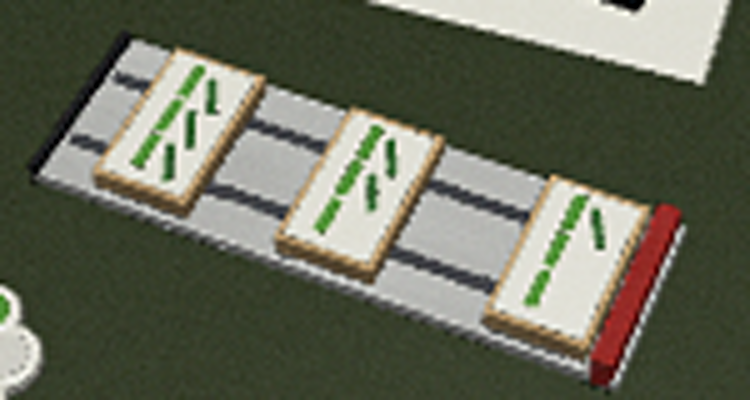

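View pics/s_mat.png

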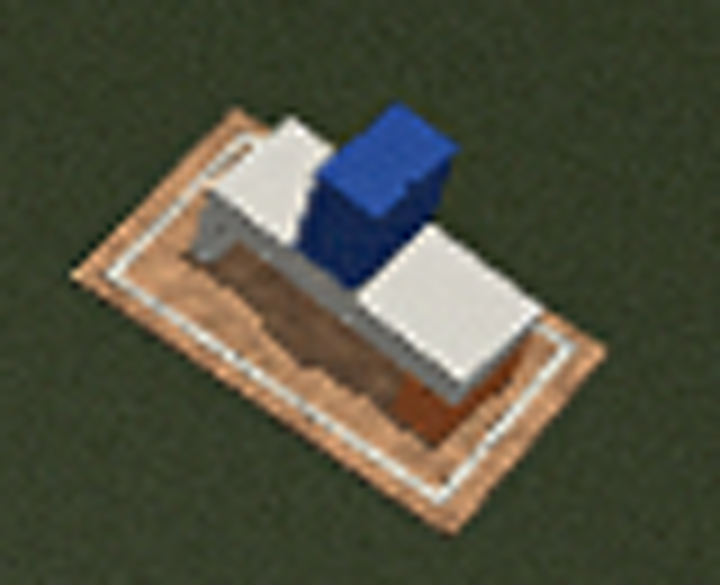

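```bash
cat > h.py <<'E'
import numpy as np,pickle,cv2
def ray(s,u,v,z):
    R=np.array(s["R"]);t=np.array(s["t"]);C=-R.T@t
    d=R.T@np.array([(u-s["cx"])/s["fx"],(v-s["cy"])/s["fy"],1.])
    return C+d*(z-C[2])/d[2]
def proj(s,X):
    c=np.array(s["R"])@X+s["t"]; return np.array([s["fx"]*c[0]/c[2]+s["cx"],s["fy"]*c[1]/c[2]+s["cy"]])
def crop(s,x0,y0,k,pts,z):
    return np.array([ray(s,x0+(u+.5)/k-.5,y0+(v+.5)/k-.5,z) for u,v in pts])
E
python3 - <<'E'
from h import *
np.set_printoptions(precision=4,suppress=True)
T=pickle.load(open("pics/top0.pkl","rb"));S=pickle.load(open("pics/scene0.pkl","rb"))
print("C",-T["R"].T@T["t"],-S["R"].T@S["t"])
print("T plaques",crop(T,210,145,7,[(92,74),(198,72),(197,252),(92,254),(322,74),(430,74),(432,248),(324,250),(534,68),(641,68),(645,246),(537,246)],.0245))
print("T stop",crop(T,210,145,7,[(58,66),(58,272)],.026))
print("S plaques",crop(S,145,180,5,[(555,177),(652,207),(584,345),(485,320),(350,109),(441,139),(372,268),(278,242),(178,49),(263,77),(186,205),(97,176)],.0245))
m=crop(T,150,175,12,[(150,92),(552,220),(462,498),(55,358)],.004);print("T mat",m,m.mean(0))
m=crop(S,305,195,9,[(235,110),(606,350),(452,533),(73,273)],.004);print("S mat",m,m.mean(0))
m=crop(T,150,175,12,[(262,192),(333,216),(278,350),(207,308)],.080);print("T handle",m,m.mean(0))
m=crop(S,305,195,9,[(398,102),(460,149),(376,217),(318,172)],.080);print("S handle",m,m.mean(0))
m=crop(T,150,175,12,[(165,165),(450,284),(395,407),(108,275)],.040);print("T bridge",m,m.mean(0))
E
```

```text
C [0.2401 0.0598 1.7189] [1.1694 0.352  0.9324]
T plaques [[ 0.6498  0.1766  0.0245]
 [ 0.6507  0.1192  0.0245]
 [ 0.5516  0.1195  0.0245]
 [ 0.5507  0.1759  0.0245]
 [ 0.6493  0.052   0.0245]
 [ 0.6491 -0.0065  0.0245]
 [ 0.5533 -0.0066  0.0245]
 [ 0.5524  0.0513  0.0245]
 [ 0.6522 -0.0628  0.0245]
 [ 0.652  -0.1207  0.0245]
 [ 0.554  -0.1209  0.0245]
 [ 0.5542 -0.063   0.0245]]
T stop [[0.654  0.195  0.026 ]
 [0.5407 0.1939 0.026 ]]
S plaques [[ 0.551   0.1204  0.0245]
 [ 0.5484  0.1779  0.0245]
 [ 0.6462  0.1764  0.0245]
 [ 0.653   0.1221  0.0245]
 [ 0.5536 -0.0071  0.0245]
 [ 0.5523  0.0503  0.0245]
 [ 0.6473  0.0524  0.0245]
 [ 0.6526 -0.0023  0.0245]
 [ 0.5539 -0.1204  0.0245]
 [ 0.5527 -0.0643  0.0245]
 [ 0.651  -0.0607  0.0245]
 [ 0.6536 -0.1163  0.0245]]
T mat [[0.55   0.4081 0.004 ]
 [0.5085 0.2799 0.004 ]
 [0.4205 0.3065 0.004 ]
 [0.4651 0.4355 0.004 ]] [0.4861 0.3575 0.004 ]
S mat [[0.4211 0.306  0.004 ]
 [0.4657 0.4371 0.004 ]
 [0.5491 0.4085 0.004 ]
 [0.5042 0.2766 0.004 ]] [0.485  0.3571 0.004 ]
T handle [[0.5055 0.3579 0.08  ]
 [0.4981 0.3362 0.08  ]
 [0.4574 0.3518 0.08  ]
 [0.4702 0.3735 0.08  ]] [0.4828 0.3549 0.08  ]
S handle [[0.4598 0.3539 0.08  ]
 [0.4696 0.3752 0.08  ]
 [0.504  0.3584 0.08  ]
 [0.4949 0.3385 0.08  ]] [0.4821 0.3565 0.08  ]
T bridge [[0.5205 0.3954 0.04  ]
 [0.483  0.3064 0.04  ]
 [0.4449 0.3225 0.04  ]
 [0.4862 0.4121 0.04  ]] [0.4837 0.3591 0.04  ]
```

```bash
python3 - <<'E'
import numpy as np
a0=np.arctan2(-.6357,.2254);r0=np.hypot(.6357,.2254);a1=np.arctan2(.3557,.4825);r1=np.hypot(.3557,.4825)
f=np.linspace(0,1,25);a=a0+(a1-a0)*f;r=r0+(r1-r0)*f
d=np.diff(np.c_[r*np.cos(a),r*np.sin(a)],axis=0)*1000;print(np.round(d))
E
```

```text
[[ 47.  22.]
 [ 45.  26.]
 [ 43.  29.]
 [ 40.  32.]
 [ 38.  35.]
 [ 35.  38.]
 [ 31.  40.]
 [ 28.  42.]
 [ 25.  44.]
 [ 21.  46.]
 [ 17.  47.]
 [ 13.  48.]
 [ 10.  49.]
 [  6.  49.]
 [  2.  49.]
 [ -2.  49.]
 [ -6.  48.]
 [ -9.  47.]
 [-13.  46.]
 [-16.  45.]
 [-20.  43.]
 [-23.  41.]
 [-26.  39.]
 [-29.  37.]]
```

Emit:
move_arm([
  [[45, 21, 0], 0.1],
  [[44, 25, 0], 0.1],
  [[42, 29, 0], 0.1],
  [[40, 32, 0], 0.1],
  [[38, 35, 0], 0.1],
  [[35, 38, 0], 0.1],
  [[31, 40, 0], 0.1],
  [[28, 42, 0], 0.1],
], jaw=1)

```text
clock: 0.95
tool_pos: [0.5218, -0.3784, 0.2218]
orientation: [179.6, -0.1, -113.6]
force: [1.1, 0.6, -0.5]
opening: 0.0875
```

Emit:
move_arm([
  [[24, 44, 1], 0.1],
  [[21, 45, 1], 0.1],
  [[17, 46, 1], 0.1],
  [[13, 48, 1], 0.1],
  [[10, 49, 0], 0.1],
  [[6, 49, 0], 0.1],
  [[2, 49, 0], 0.1],
  [[-2, 49, 0], 0.1],
])

```text
clock: 1.75
tool_pos: [0.6134, 0.0046, 0.2224]
orientation: [179.4, -0.1, -65.7]
force: [1.8, -0.8, -0.2]
opening: 0.0877
```

Emit:
move_arm([
  [[-6, 48, 0], 0.1],
  [[-9, 47, 0], 0.1],
  [[-13, 46, 0], 0.1],
  [[-16, 45, 0], 0.1],
  [[-20, 43, 0], 0.1],
  [[-23, 41, 0], 0.1],
  [[-26, 39, 0], 0.1],
  [[-27, 36, 0], 0.1],
])

```text
clock: 2.55
tool_pos: [0.4671, 0.3644, 0.2196]
orientation: [179.2, -0.1, -17.9]
force: [0.0, 0.5, 0.5]
opening: 0.0878
```

```bash
cat > snap.py <<'E'
from plant import ctrl
import cv2,pickle,sys
for a in sys.argv[1:]:
    n,i=a.split(":")
    s=ctrl.snapshot(n);cv2.imwrite(f"pics/{n}{i}.png",s["color"][:,:,::-1]);pickle.dump(s,open(f"pics/{n}{i}.pkl","wb"))
o=ctrl.get_obs();print({k:o[k].round(4) if hasattr(o[k],'round') else o[k] for k in("clock","joint_pos","tool_pos","orientation","force","opening")})
E
python3 snap.py wrist:1
```

```text
{'clock': 2.6, 'joint_pos': array([ 57.4936,  13.5282, -10.2417,   0.2226, -66.949 ,  15.0712]), 'tool_pos': array([0.4641, 0.3689, 0.2195]), 'orientation': array([ 1.792527e+02, -9.800000e-03, -1.734670e+01]), 'force': array([-1.9465,  1.9575, -0.8122]), 'opening': 0.08741267652429434}
```

View pics/wrist1.png

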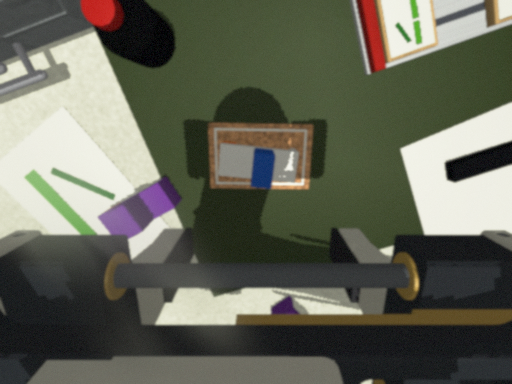

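```bash
python3 - <<'E'
import cv2
a=cv2.imread("pics/wrist1.png")
cv2.imwrite("pics/w1c.png",cv2.resize(a[110:200,195:325],None,fx=6,fy=6,interpolation=cv2.INTER_CUBIC))
E
```

```text
(no output)
```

View pics/w1c.png

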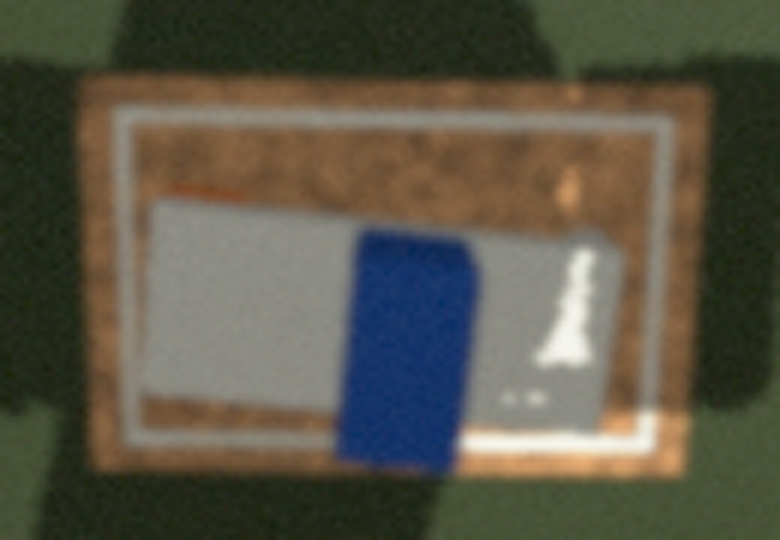

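```bash
python3 - <<'E'
from h import *
np.set_printoptions(precision=4,suppress=True)
W=pickle.load(open("pics/wrist1.pkl","rb"))
def show(n,p,z):
    m=crop(W,195,110,6,p,z); d=m[0]-m[1]; e=m[3]-m[2]; f=m[0]-m[3]
    print(n,m.mean(0),[np.degrees(np.arctan2(-q[0],q[1])) for q in(d,e)],np.degrees(np.arctan2(f[1],f[0])),np.linalg.norm(d),np.linalg.norm(f))
show("mat",[(80,80),(710,88),(686,476),(94,472)],.004)
show("bridge",[(155,203),(622,247),(600,430),(143,390)],.04)
show("handle",[(360,262),(478,265),(455,472),(337,460)],.08)
E
```

```text
mat [0.4844 0.3549 0.004 ] [np.float64(-18.512785053807825), np.float64(-18.417480336024664)] -18.927802646171237 0.13923915927551994 0.08970972957918434
bridge [0.4843 0.358  0.04  ] [np.float64(-23.225880315278555), np.float64(-23.117971920140455)] -23.952005475759112 0.09601765923162851 0.03915308271505329
handle [0.4815 0.3541 0.08  ] [np.float64(-19.355622774600278), np.float64(-24.033130010638626)] -24.781570653463575 0.0214615940480519 0.03754006700901886
```

Emit:
move_arm([
  [[9, -7, -20], -0.06],
  [[9, -7, -30], -0.047],
  [[0, 0, -30], 0],
  [[0, 0, -20], 0],
  [[0, 0, -10], 0],
  [[0, 0, 0], 0],
  [[0, 0, 0], 0],
  [[0, 0, 0], 0],
])

```text
clock: 3.4
tool_pos: [0.4801, 0.3591, 0.1077]
orientation: [179.4, -0.1, -23.2]
force: [-0.0, 0.5, 0.3]
opening: 0.0879
```

```bash
python3 snap.py wrist:2
```

```text
{'clock': 3.45, 'joint_pos': array([ 55.5754,  19.5746, -17.6263,   0.2351, -53.3297,  11.0846]), 'tool_pos': array([0.4802, 0.3592, 0.1079]), 'orientation': array([ 1.794431e+02, -8.170000e-02, -2.319830e+01]), 'force': array([-0.476 ,  0.6927,  0.1195]), 'opening': 0.08784051882439667}
```

View pics/wrist2.png

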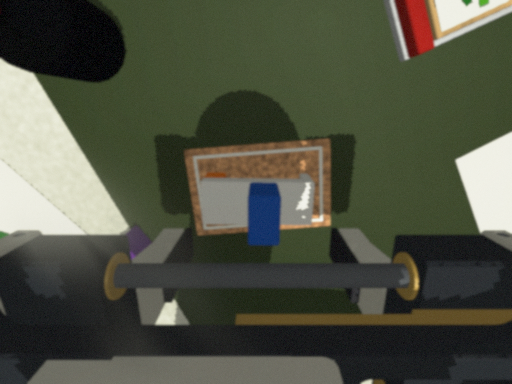

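The blue handle spans columns 248-280 and is centred between the fingers. I'll descend now.

Emit:
move_arm([
  [[2, -4, -10], -0.005],
  [[0, 0, -15], 0],
  [[0, 0, -15], 0],
  [[0, 0, -12], 0],
  [[0, 0, -8], 0],
  [[0, 0, -2], 0],
  [[0, 0, 0], 0],
  [[0, 0, 0], 0],
])

```text
clock: 4.25
tool_pos: [0.4843, 0.3559, 0.0459]
orientation: [179.9, -0.2, -23.6]
force: [-0.8, 0.7, -0.2]
opening: 0.0876
```

Emit:
move_arm([
  [[0, 0, -1], 0],
  [[0, 0, 0], 0],
  [[0, 0, 0], 0],
  [[0, 0, 0], 0],
  [[0, 0, 0], 0],
  [[0, 0, 0], 0],
  [[0, 0, 0], 0],
  [[0, 0, 0], 0],
], jaw=-1)

```text
clock: 5.05
tool_pos: [0.485, 0.3569, 0.0468]
orientation: [-180.0, -0.2, -23.5]
force: [0.7, 0.6, -0.2]
opening: 0.0292
```

Emit:
move_arm([
  [[0, 0, -1], 0],
  [[0, 0, 0], 0],
  [[0, 0, 0], 0],
  [[0, 0, 0], 0],
  [[0, 0, 0], 0],
  [[0, 0, 0], 0],
  [[0, 0, 0], 0],
  [[0, 0, 0], 0],
])

```text
clock: 5.85
tool_pos: [0.4849, 0.3565, 0.0462]
orientation: [180.0, -0.2, -23.5]
force: [-0.7, -0.5, 1.3]
opening: 0.0241
```

Emit:
move_arm([
  [[0, 0, 15], 0],
  [[0, 0, 25], 0],
  [[0, 0, 30], 0],
  [[0, 0, 25], 0],
  [[8, -20, 15], 0.02],
  [[12, -33, 0], 0.04],
  [[12, -33, 0], 0.04],
  [[12, -33, 0], 0.04],
])

```text
clock: 6.65
tool_pos: [0.5263, 0.236, 0.1559]
orientation: [179.7, -0.1, -15.0]
force: [-0.0, -0.1, -2.2]
opening: 0.0239
```

Emit:
move_arm([
  [[12, -33, 0], 0.05],
  [[12, -33, 0], 0.05],
  [[12, -33, 0], 0.05],
  [[12, -33, 0], 0.05],
  [[12, -33, 0], 0.05],
  [[10, -25, 0], 0.03],
  [[0, 0, 0], 0],
  [[0, 0, 0], 0],
])

```text
clock: 7.45
tool_pos: [0.596, 0.0336, 0.1515]
orientation: [179.7, 0.3, 1.5]
force: [-0.3, 0.7, -3.1]
opening: 0.0238
```

```bash
python3 snap.py wrist:3 scene:3 top:3
```

```text
{'clock': 7.6, 'joint_pos': array([ 22.2476,  16.7538, -15.2432,   0.2836, -58.3444,  69.2443]), 'tool_pos': array([0.596 , 0.0349, 0.152 ]), 'orientation': array([179.654 ,   0.2343,   1.6408]), 'force': array([ 0.7542,  0.3551, -1.6553]), 'opening': 0.023854620983165247}
```

View pics/wrist3.png

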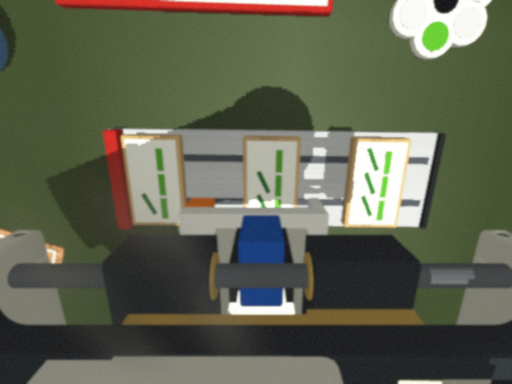

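View pics/scene3.png

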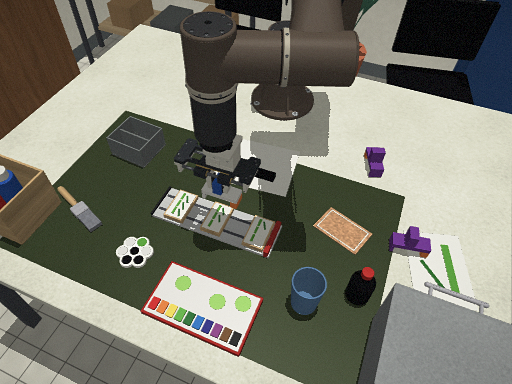

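The wrist view shows the gauge held level over the middle plaque, with its orange foot at about (200,202) on the fixed side. I'll measure the plaques closer.

```bash
python3 - <<'E'
import cv2
a=cv2.imread("pics/wrist3.png")
cv2.imwrite("pics/w3c.png",cv2.resize(a[120:240,95:255],None,fx=5,fy=5,interpolation=cv2.INTER_CUBIC))
cv2.imwrite("pics/w3d.png",cv2.resize(a[120:240,230:450],None,fx=3.6,fy=3.6,interpolation=cv2.INTER_CUBIC))
E
```

```text
(no output)
```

View pics/w3c.png

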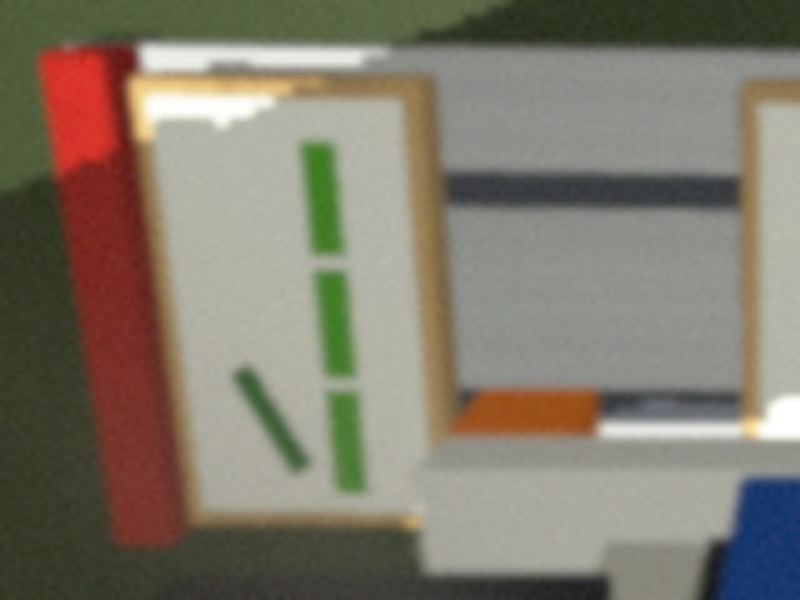

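View pics/w3d.png

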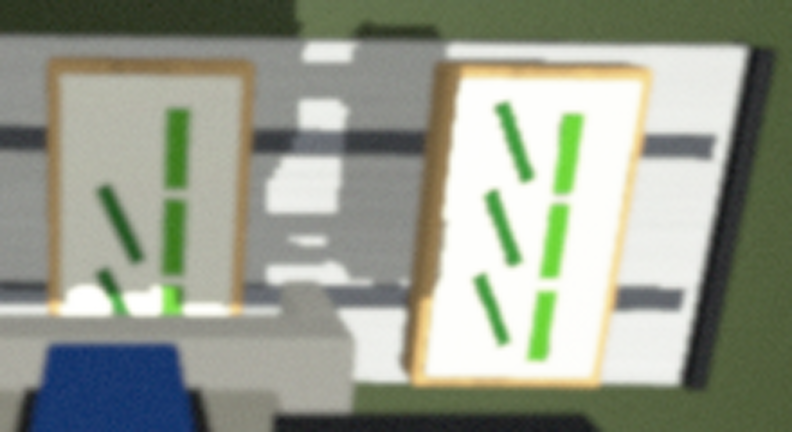

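```bash
python3 - <<'E'
from h import *
np.set_printoptions(precision=4,suppress=True)
W=pickle.load(open("pics/wrist3.pkl","rb"))
print("C",-W["R"].T@W["t"])
print("fixed",crop(W,95,120,5,[(130,80),(412,80),(190,520)],.0245))
print("mid",crop(W,230,120,3.6,[(48,65),(252,65),(54,300),(240,300)],.0245))
print("outer",crop(W,230,120,3.6,[(460,68),(650,70),(415,383),(600,383)],.0245))
print("bridge top",crop(W,95,120,5,[(425,470)],.1458),crop(W,230,120,3.6,[(352,345)],.1458))
print("foot",crop(W,95,120,5,[(475,392),(597,392)],.1098))
E
```

```text
C [0.6774 0.0352 0.3091]
fixed [[0.6471 0.1756 0.0245]
 [0.6487 0.1182 0.0245]
 [0.5497 0.1743 0.0245]]
mid [[ 0.6484  0.0508  0.0245]
 [ 0.6501 -0.0073  0.0245]
 [ 0.5776  0.0484  0.0245]
 [ 0.5791 -0.0086  0.0245]]
outer [[ 0.6509 -0.0668  0.0245]
 [ 0.6518 -0.1214  0.0245]
 [ 0.5529 -0.0658  0.0245]
 [ 0.5544 -0.1244  0.0245]]
bridge top [[0.6119 0.0843 0.1458]] [[ 0.613  -0.0106  0.1458]]
foot [[0.6105 0.0866 0.1098]
 [0.6109 0.068  0.1098]]
```

Emit:
move_arm([
  [[6, -10, 0], -0.014],
  [[0, -1, -10], 0],
  [[0, 0, -20], 0],
  [[0, 0, -20], 0],
  [[0, 0, -10], 0],
  [[0, 0, -3], 0],
  [[0, 0, 0], 0],
  [[0, 0, 0], 0],
])

```text
clock: 8.4
tool_pos: [0.6026, 0.0268, 0.0866]
orientation: [179.7, 0.1, 1.0]
force: [0.7, 0.9, -1.6]
opening: 0.0237
```

```bash
python3 snap.py wrist:4 scene:4 ; python3 - <<'E'
import cv2
a=cv2.imread("pics/scene4.png")
cv2.imwrite("pics/s4c.png",cv2.resize(a[170:260,145:295],None,fx=5,fy=5,interpolation=cv2.INTER_CUBIC))
E
```

```text
{'clock': 8.5, 'joint_pos': array([ 21.2452,  20.9965, -18.7377,   0.3117, -50.452 ,  69.5933]), 'tool_pos': array([0.6028, 0.0269, 0.0869]), 'orientation': array([1.797103e+02, 9.130000e-02, 1.037000e+00]), 'force': array([ 0.3893, -0.1715, -1.2934]), 'opening': 0.023313535503074502}
```

View pics/wrist4.png

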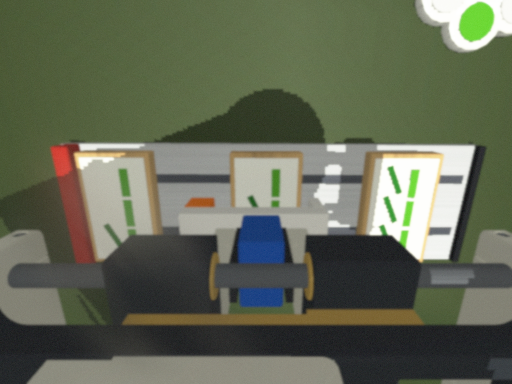

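View pics/s4c.png

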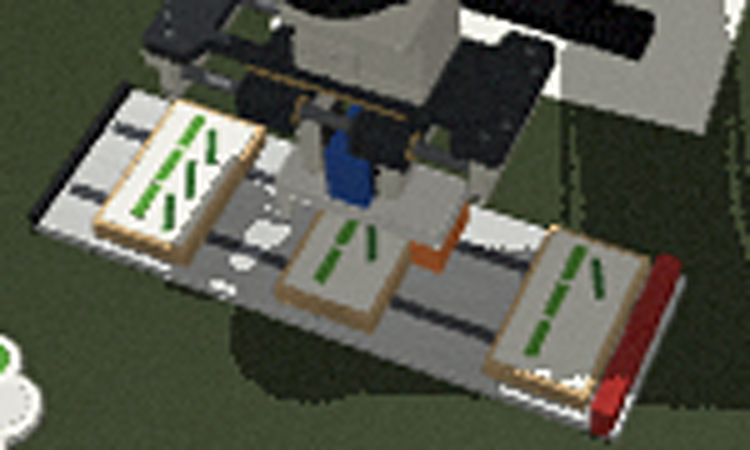

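Both feet straddle the middle plaque in plan. I'll shift 3 mm in -y and lower.

Emit:
move_arm([
  [[-1, -3, 0], -0.003],
  [[0, 0, -8], 0],
  [[0, 0, -8], 0],
  [[0, 0, -6], 0],
  [[0, 0, -5], 0],
  [[0, 0, -2], 0],
  [[0, 0, 0], 0],
  [[0, 0, 0], 0],
])

```text
clock: 9.3
tool_pos: [0.6021, 0.0236, 0.0562]
orientation: [179.7, -0.0, 0.8]
force: [-0.4, -0.3, -2.6]
opening: 0.0238
```

```bash
python3 snap.py wrist:5; python3 - <<'E'
import cv2
a=cv2.imread("pics/wrist5.png")
cv2.imwrite("pics/w5c.png",cv2.resize(a[140:260,30:500],None,fx=1.7,fy=1.7,interpolation=cv2.INTER_CUBIC))
E
```

```text
{'clock': 9.35, 'joint_pos': array([ 20.9659,  22.9328, -20.6055,   0.3416, -46.5482,  69.6423]), 'tool_pos': array([0.6021, 0.0236, 0.0563]), 'orientation': array([ 1.797376e+02, -4.600000e-03,  8.433000e-01]), 'force': array([-0.8158,  0.018 , -2.393 ]), 'opening': 0.02373481456780063}
```

View pics/w5c.png

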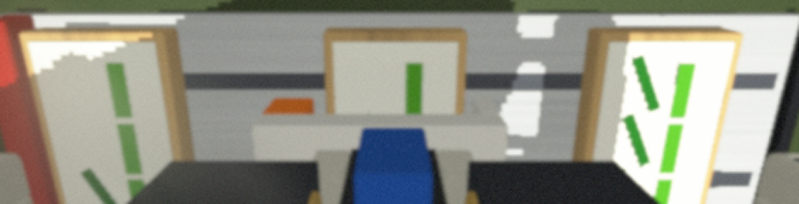

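Emit:
move_arm([
  [[0, 2, -1], 0],
  [[0, 3, 0], 0],
  [[0, 4, 0], 0],
  [[0, 5, 0], 0],
  [[0, 6, 0], 0],
  [[0, 6, 0], 0],
  [[0, 5, 0], 0],
  [[0, 3, 0], 0],
])

```text
clock: 10.15
tool_pos: [0.602, 0.0538, 0.0554]
orientation: [179.3, 0.1, 0.9]
force: [2.3, -6.5, -4.6]
opening: 0.0239
```

Emit:
move_arm([
  [[0, 2, 0], 0],
  [[0, 2, 0], 0],
  [[0, 2, 0], 0],
  [[0, 1, 0], 0],
  [[0, 1, 0], 0],
  [[0, 1, 0], 0],
  [[0, 1, 0], 0],
  [[0, 0, 0], 0],
])

```text
clock: 10.95
tool_pos: [0.6019, 0.0585, 0.0552]
orientation: [178.7, 0.3, 0.9]
force: [-0.5, 0.1, -2.1]
opening: 0.024
```

Emit:
move_arm([
  [[0, 2, 0], 0],
  [[0, 2, 0], 0],
  [[0, 2, 0], 0],
  [[0, 2, 0], 0],
  [[0, 2, 0], 0],
  [[0, 2, 0], 0],
  [[0, 2, 0], 0],
  [[0, 2, 0], 0],
])

```text
clock: 11.75
tool_pos: [0.6016, 0.0653, 0.0556]
orientation: [177.9, 0.5, 0.9]
force: [3.0, -10.8, -3.7]
opening: 0.024
```

Emit:
move_arm([
  [[0, 2, 0], 0],
  [[0, 2, 0], 0],
  [[0, 2, 0], 0],
  [[0, 0, 0], 0],
  [[0, 0, 0], 0],
  [[0, 0, 0], 0],
  [[0, 0, 0], 0],
  [[0, 0, 0], 0],
])

```text
clock: 12.55
tool_pos: [0.6016, 0.0654, 0.0562]
orientation: [177.4, 0.6, 0.9]
force: [1.1, -4.2, -3.1]
opening: 0.0236
```

```bash
python3 snap.py wrist:6 scene:6; python3 - <<'E'
import cv2
a=cv2.imread("pics/wrist6.png")
cv2.imwrite("pics/w6c.png",cv2.resize(a[130:250,50:350],None,fx=2.6,fy=2.6,interpolation=cv2.INTER_CUBIC))
a=cv2.imread("pics/scene6.png")
cv2.imwrite("pics/s6c.png",cv2.resize(a[170:260,165:295],None,fx=6,fy=6,interpolation=cv2.INTER_CUBIC))
E
```

```text
{'clock': 12.65, 'joint_pos': array([ 26.0398,  23.6332, -20.5088,   2.8271, -47.5834,  62.8917]), 'tool_pos': array([0.6016, 0.0654, 0.0562]), 'orientation': array([177.3923,   0.6415,   0.8554]), 'force': array([ 0.4447, -2.558 , -3.0919]), 'opening': 0.023728006186626658}
```

View pics/w6c.png

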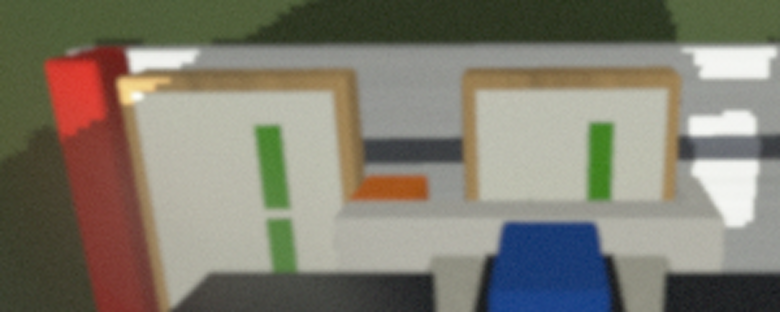

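View pics/s6c.png

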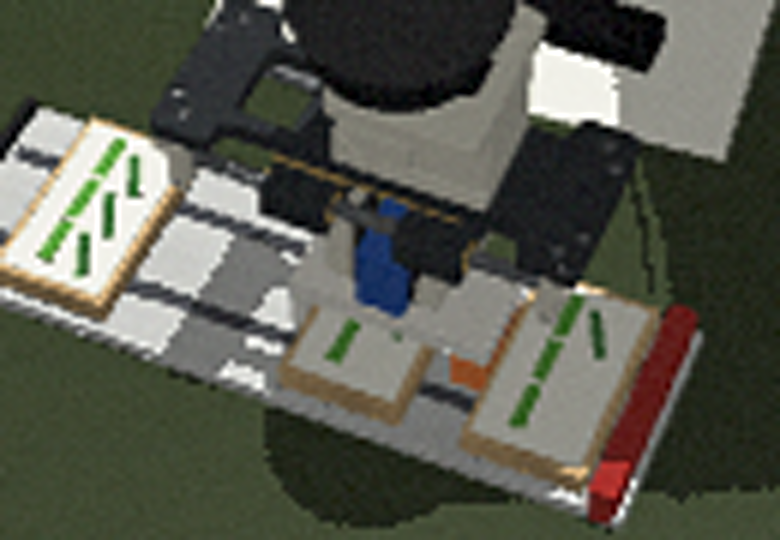

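Emit:
move_arm([
  [[0, -5, 0], 0],
  [[0, -3, 0], 0],
  [[0, 0, -2], 0],
  [[0, 0, -2], 0],
  [[0, 0, -3], 0],
  [[0, 0, -3], 0],
  [[0, 0, -3], 0],
  [[0, 0, 0], 0],
])

```text
clock: 13.45
tool_pos: [0.6045, 0.0569, 0.0544]
orientation: [177.4, 0.1, 1.1]
force: [-0.3, -0.3, -2.8]
opening: 0.024
```

Emit:
move_arm([
  [[0, 0, -4], 0],
  [[0, 0, -4], 0],
  [[0, 0, -4], 0],
  [[0, 0, -4], 0],
  [[0, 0, -3], 0],
  [[0, 0, -3], 0],
  [[0, 0, -3], 0],
  [[0, 0, -3], 0],
])

```text
clock: 14.25
tool_pos: [0.6086, 0.0547, 0.0518]
orientation: [177.2, -0.8, 1.7]
force: [-11.6, -0.7, 27.0]
opening: 0.0246
```

Emit:
move_arm([
  [[0, 0, 3], 0],
  [[0, 0, 3], 0],
  [[-2, 0, 3], 0],
  [[-2, 0, 0], -0.008],
  [[0, 0, 0], 0],
  [[0, 0, 0], 0],
  [[0, 0, 0], 0],
  [[0, 0, 0], 0],
])

```text
clock: 15.05
tool_pos: [0.6037, 0.0551, 0.06]
orientation: [177.2, -0.8, 1.2]
force: [-0.8, -0.6, -4.0]
opening: 0.0238
```

```bash
python3 snap.py wrist:7 scene:7; python3 - <<'E'
import cv2
a=cv2.imread("pics/wrist7.png")
cv2.imwrite("pics/w7c.png",cv2.resize(a[130:310,90:390],None,fx=2.6,fy=2.6,interpolation=cv2.INTER_CUBIC))
a=cv2.imread("pics/scene7.png")
cv2.imwrite("pics/s7c.png",cv2.resize(a[170:260,165:295],None,fx=6,fy=6,interpolation=cv2.INTER_CUBIC))
E
```

```text
{'clock': 15.15, 'joint_pos': array([ 25.4932,  22.7186, -21.8896,   3.9673, -45.9154,  62.8724]), 'tool_pos': array([0.6038, 0.0551, 0.06  ]), 'orientation': array([177.2172,  -0.7603,   1.1578]), 'force': array([-0.3626,  0.1197, -1.6689]), 'opening': 0.02356560981563106}
```

View pics/w7c.png

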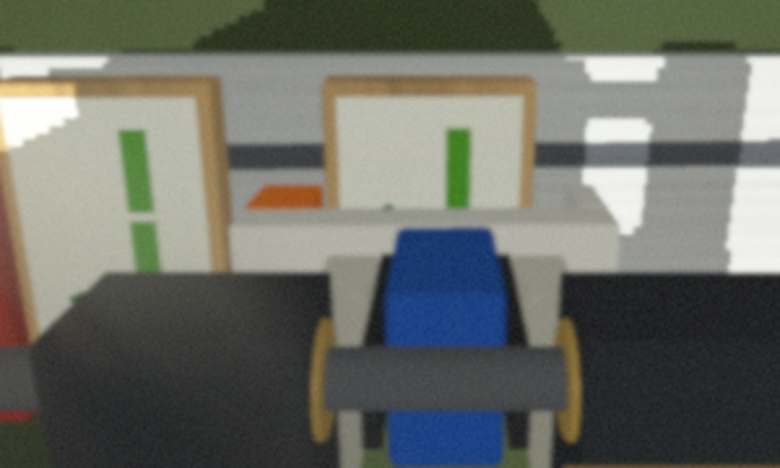

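View pics/s7c.png

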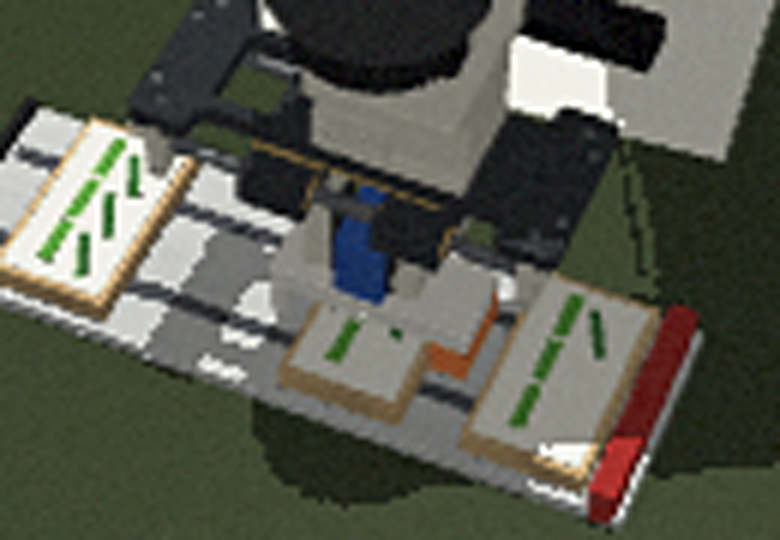

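Emit:
move_arm([
  [[-1, 0, -4], -0.005],
  [[0, 0, -4], 0],
  [[0, 0, -2], 0],
  [[0, 3, 0], 0],
  [[0, 4, 0], 0],
  [[0, 4, 0], 0],
  [[0, 4, 0], 0],
  [[0, 4, 0], 0],
])

```text
clock: 15.95
tool_pos: [0.6032, 0.0664, 0.0549]
orientation: [176.5, -0.7, 1.0]
force: [5.7, -24.7, 4.8]
opening: 0.0241
```

Emit:
move_arm([
  [[0, -4, 0], 0],
  [[0, -3, 0], 0],
  [[0, 0, 10], 0],
  [[0, 0, 20], 0],
  [[0, 0, 25], 0],
  [[0, -15, 15], -0.004],
  [[0, -15, 0], 0],
  [[0, 0, 0], 0],
])

```text
clock: 16.75
tool_pos: [0.602, 0.0299, 0.1268]
orientation: [176.5, -0.5, 0.8]
force: [0.2, -0.5, -2.0]
opening: 0.0237
```

```bash
python3 snap.py wrist:8 scene:8; python3 - <<'E'
import cv2
a=cv2.imread("pics/wrist8.png")
cv2.imwrite("pics/w8.png",a)
cv2.imwrite("pics/w8c.png",cv2.resize(a[120:220,50:250],None,fx=4,fy=4,interpolation=cv2.INTER_CUBIC))
a=cv2.imread("pics/scene8.png")
cv2.imwrite("pics/s8c.png",cv2.resize(a[180:260,145:295],None,fx=5,fy=5,interpolation=cv2.INTER_CUBIC))
E
```

```text
{'clock': 16.85, 'joint_pos': array([ 23.703 ,  18.3671, -18.3772,   4.2397, -54.2014,  64.6367]), 'tool_pos': array([0.6022, 0.0308, 0.1265]), 'orientation': array([176.4941,  -0.533 ,   0.8651]), 'force': array([ 0.5118, -0.0542, -2.7075]), 'opening': 0.023789005219646903}
```

View pics/w8.png

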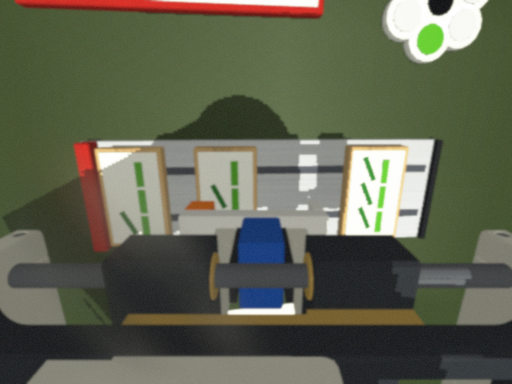

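View pics/w8c.png

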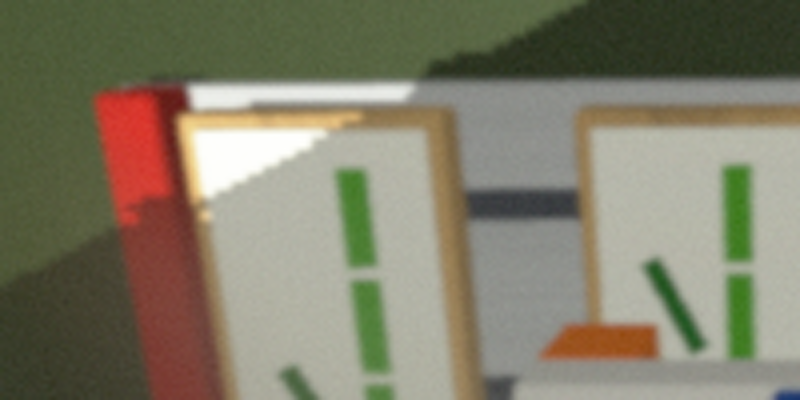

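View pics/s8c.png

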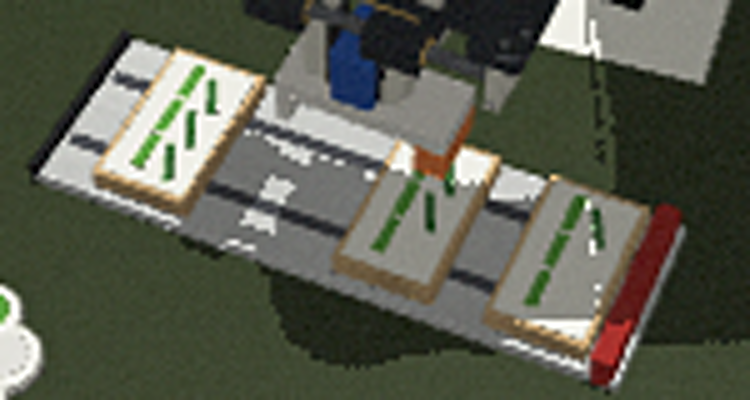

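```bash
python3 - <<'E'
from h import *
np.set_printoptions(precision=4,suppress=True)
W=pickle.load(open("pics/wrist8.pkl","rb"));S=pickle.load(open("pics/scene8.pkl","rb"))
print("strokes",crop(W,50,120,4,[(352,170),(737,167)],.0245))
print("left edges",crop(W,50,120,4,[(186,150),(584,150)],.0245), "fixed right",crop(W,50,120,4,[(432,140),(440,140)],.0245))
print("S front corners fixed,mid",crop(S,145,180,5,[(584,345),(485,320),(430,295),(334,268)],.0245))
print("S strokes",crop(S,145,180,5,[(532,300),(378,246),(139,160)],.0245))
m=crop(S,145,180,5,[(178,49),(263,77),(186,205),(97,176)],.0245); print(m.mean(0))
E
```

```text
strokes [[0.6351 0.1382 0.0245]
 [0.6363 0.0483 0.0245]]
left edges [[0.6396 0.1751 0.0245]
 [0.6402 0.0843 0.0245]] fixed right [[0.6423 0.1192 0.0245]
 [0.6423 0.1174 0.0245]]
S front corners fixed,mid [[0.6462 0.1764 0.0245]
 [0.653  0.1221 0.0245]
 [0.6504 0.0886 0.0245]
 [0.6555 0.0335 0.0245]]
S strokes [[ 0.6314  0.1402  0.0245]
 [ 0.633   0.0492  0.0245]
 [ 0.6344 -0.1003  0.0245]]
[ 0.6028 -0.0904  0.0245]
```

Emit:
move_arm([
  [[0, -25, 0], 0],
  [[1, -35, 0], 0],
  [[1, -35, 0], 0],
  [[0, -22, 0], 0],
  [[0, 0, -10], 0],
  [[0, 0, -15], 0],
  [[0, 0, -8], 0],
  [[0, 0, 0], 0],
])

```text
clock: 17.65
tool_pos: [0.6014, -0.0871, 0.0845]
orientation: [176.5, 0.0, 1.0]
force: [-0.6, 0.3, -2.5]
opening: 0.0234
```

```bash
python3 snap.py wrist:9 scene:9; python3 - <<'E'
import cv2
a=cv2.imread("pics/wrist9.png")
cv2.imwrite("pics/w9.png",cv2.resize(a[120:320,50:450],None,fx=2,fy=2,interpolation=cv2.INTER_CUBIC))
a=cv2.imread("pics/scene9.png")
cv2.imwrite("pics/s9c.png",cv2.resize(a[160:260,145:295],None,fx=5,fy=5,interpolation=cv2.INTER_CUBIC))
E
```

```text
{'clock': 17.75, 'joint_pos': array([ 12.3765,  21.1458, -20.5275,   4.5961, -49.0254,  75.612 ]), 'tool_pos': array([ 0.6022, -0.087 ,  0.0858]), 'orientation': array([ 1.764799e+02, -8.790000e-02,  1.027000e+00]), 'force': array([ 0.0856, -1.0062, -2.1884]), 'opening': 0.023923730410293893}
```

View pics/w9.png

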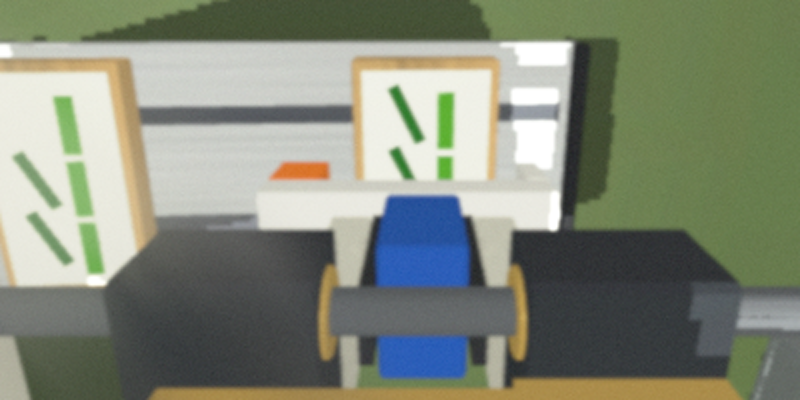

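View pics/s9c.png

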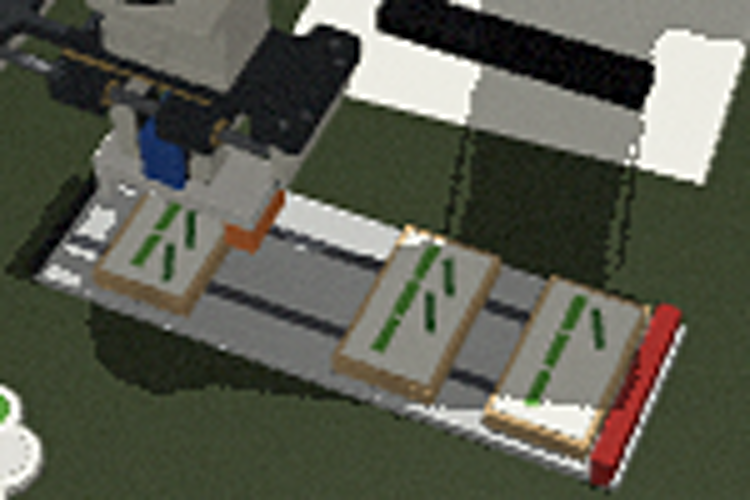

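```bash
python3 - <<'E'
from h import *
np.set_printoptions(precision=4,suppress=True)
W=pickle.load(open("pics/wrist9.pkl","rb"))
for z in (.040,.043,.047): print("foot bottom",crop(W,50,120,2,[(284,163),(329,163)],z))
print("plaque L,R",crop(W,50,120,2,[(353,60),(500,60),(355,170),(496,170)],.0245))
print("bridge top L,R",crop(W,50,120,2,[(258,192)],.076),crop(W,50,120,2,[(560,183)],.083))
E
```

```text
foot bottom [[ 0.614  -0.0381  0.04  ]
 [ 0.6139 -0.0553  0.04  ]]
foot bottom [[ 0.615  -0.0387  0.043 ]
 [ 0.6149 -0.0556  0.043 ]]
foot bottom [[ 0.6163 -0.0395  0.047 ]
 [ 0.6163 -0.0561  0.047 ]]
plaque L,R [[ 0.6516 -0.0643  0.0245]
 [ 0.6522 -0.1229  0.0245]
 [ 0.6056 -0.0643  0.0245]
 [ 0.6054 -0.1241  0.0245]]
bridge top L,R [[ 0.6163 -0.0364  0.076 ]] [[ 0.6216 -0.1324  0.083 ]]
```

Emit:
move_arm([
  [[0, -3, -3], 0],
  [[0, 0, -8], 0],
  [[0, 0, -8], 0],
  [[0, 0, -6], 0],
  [[0, 0, -5], 0],
  [[0, 0, -2], 0],
  [[0, 0, 0], 0],
  [[0, 0, 0], 0],
])

```text
clock: 18.55
tool_pos: [0.6044, -0.0893, 0.0548]
orientation: [176.4, -0.4, 1.2]
force: [0.1, 0.3, -1.3]
opening: 0.0235
```

Emit:
move_arm([
  [[0, 3, 0], 0],
  [[0, 6, 0], 0],
  [[0, 8, 0], 0],
  [[0, 8, 0], 0],
  [[0, 8, 0], 0],
  [[0, 8, 0], 0],
  [[0, 6, 0], 0],
  [[0, 3, 0], 0],
])

```text
clock: 19.35
tool_pos: [0.6039, -0.0375, 0.0549]
orientation: [176.3, -0.3, 1.2]
force: [0.3, -5.4, 0.3]
opening: 0.0239
```

Emit:
move_arm([
  [[0, 2, 2], 0],
  [[0, 2, 1], 0],
  [[0, 2, 0], 0],
  [[0, 2, 0], 0],
  [[0, 2, 0], 0],
  [[0, 1, 0], 0],
  [[0, 1, 0], 0],
  [[0, 0, 0], 0],
])

```text
clock: 20.15
tool_pos: [0.6033, -0.024, 0.0573]
orientation: [176.3, -0.2, 1.2]
force: [0.5, -3.3, -2.1]
opening: 0.0238
```

```bash
python3 snap.py wrist:10 ; python3 - <<'E'
import cv2
a=cv2.imread("pics/wrist10.png")
cv2.imwrite("pics/w10.png",cv2.resize(a[130:250,50:350],None,fx=2.6,fy=2.6,interpolation=cv2.INTER_CUBIC))
E
```

```text
{'clock': 20.2, 'joint_pos': array([ 18.5687,  22.8107, -22.6879,   5.0656, -45.5265,  69.0153]), 'tool_pos': array([ 0.6033, -0.024 ,  0.0573]), 'orientation': array([176.2801,  -0.2101,   1.1731]), 'force': array([ 0.3433, -3.0843, -1.504 ]), 'opening': 0.02423144593552353}
```

View pics/w10.png

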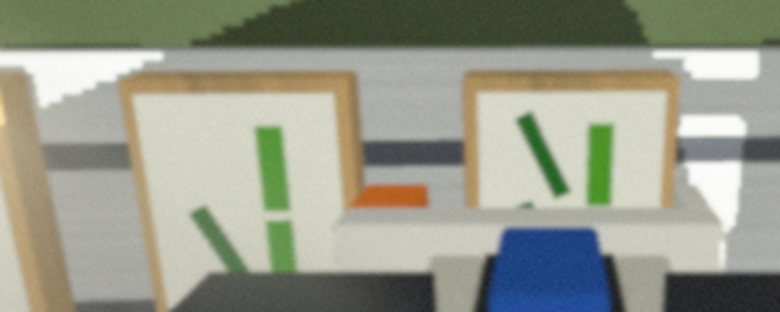

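It looks identical to the earlier contact picture: previous plaque edge at 357, next at 463, orange foot at the edge. I'll do a gentle final push to confirm contact.

Emit:
move_arm([
  [[0, 0.7, 0], 0],
  [[0, 0.7, 0], 0],
  [[0, 0.7, 0], 0],
  [[0, 0.7, 0], 0],
  [[0, 0.7, 0], 0],
  [[0, 0.7, 0], 0],
  [[0, 0.7, 0], 0],
  [[0, 0.7, 0], 0],
])

```text
clock: 21.0
tool_pos: [0.6032, -0.0237, 0.0576]
orientation: [175.9, -0.1, 1.1]
force: [1.5, -6.1, -2.0]
opening: 0.0239
```

Emit:
move_arm([
  [[0, -4, 0], 0],
  [[0, -3, 0], 0],
  [[0, 0, 10], 0],
  [[0, 0, 20], 0],
  [[0, 0, 30], 0],
  [[0, 0, 30], 0],
  [[-10, 0, 10], 0],
  [[0, 0, 0], 0],
])

```text
clock: 21.8
tool_pos: [0.592, -0.0293, 0.1626]
orientation: [176.1, -0.1, 1.1]
force: [-0.1, -0.3, -2.0]
opening: 0.0239
```

```bash
python3 snap.py wrist:11 scene:11; python3 - <<'E'
import cv2
a=cv2.imread("pics/wrist11.png")
cv2.imwrite("pics/w11.png",cv2.resize(a[100:220,60:360],None,fx=2.6,fy=2.6,interpolation=cv2.INTER_CUBIC))
a=cv2.imread("pics/scene11.png")
cv2.imwrite("pics/s11c.png",cv2.resize(a[180:260,145:295],None,fx=5,fy=5,interpolation=cv2.INTER_CUBIC))
E
```

```text
{'clock': 21.9, 'joint_pos': array([ 18.5046,  15.6869, -17.2594,   4.3943, -58.2446,  70.211 ]), 'tool_pos': array([ 0.5923, -0.0294,  0.161 ]), 'orientation': array([ 1.761022e+02, -5.680000e-02,  1.069800e+00]), 'force': array([ 0.1965,  0.7929, -2.8246]), 'opening': 0.023598040350606052}
```

View pics/w11.png

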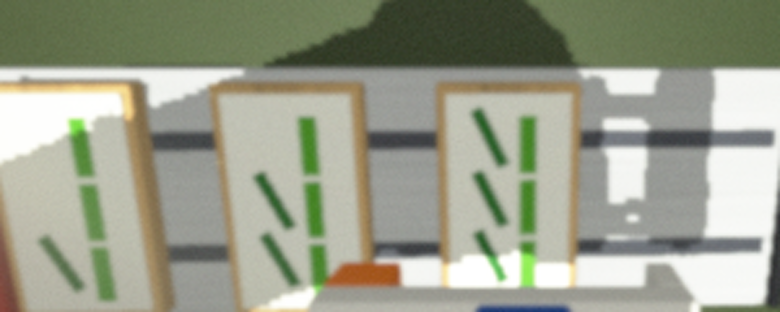

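View pics/s11c.png

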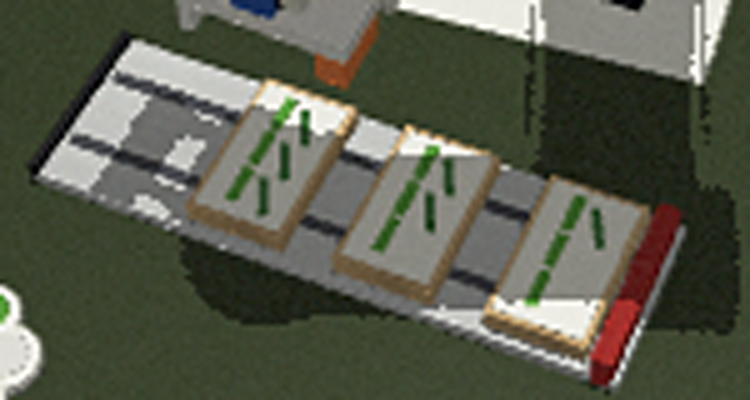

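```bash
python3 - <<'E'
from h import *
np.set_printoptions(precision=4,suppress=True)
W=pickle.load(open("pics/wrist11.pkl","rb"));S=pickle.load(open("pics/scene11.pkl","rb"));S8=pickle.load(open("pics/scene8.pkl","rb"))
print("W strokes(centre seg)",crop(W,60,100,2.6,[(92,212),(314,209),(528,207)],.0245))
print("W left edges mid/outer",crop(W,60,100,2.6,[(218,150),(441,150)],.0245))
print("S strokes bottom",crop(S,145,180,5,[(533,300),(378,246),(234,196)],.0245))
print("S front-left corners",crop(S,145,180,5,[(485,320),(334,268),(190,213)],.0245))
# did fixed/mid patch move between scene8 and scene11?
a=cv2.cvtColor(S8["color"],cv2.COLOR_RGB2GRAY).astype(np.float32);b=cv2.cvtColor(S["color"],cv2.COLOR_RGB2GRAY).astype(np.float32)
for n,(x,y,w,h) in {"midfront":(205,222,35,22),"fixfront":(238,232,35,22)}.items():
    print(n,cv2.phaseCorrelate(cv2.Laplacian(a[y:y+h,x:x+w],cv2.CV_32F),cv2.Laplacian(b[y:y+h,x:x+w],cv2.CV_32F)))
E
```

```text
W strokes(centre seg) [[ 0.5965  0.1381  0.0245]
 [ 0.5981  0.048   0.0245]
 [ 0.5993 -0.0424  0.0245]]
W left edges mid/outer [[ 0.6227  0.0848  0.0245]
 [ 0.6235 -0.0056  0.0245]]
S strokes bottom [[ 0.6312  0.1407  0.0245]
 [ 0.633   0.0492  0.0245]
 [ 0.6349 -0.0391  0.0245]]
S front-left corners [[ 0.653   0.1221  0.0245]
 [ 0.6555  0.0335  0.0245]
 [ 0.6549 -0.056   0.0245]]
midfront ((0.16724231105746412, -0.1277878780608681), 0.640521298955988)
fixfront ((-0.14746958362907847, 0.02015428048646406), 0.6691408587826623)
```

Emit:
move_arm([
  [[-5, 20, 0], -0.02],
  [[-11, 38, 0], -0.035],
  [[-11, 40, 0], -0.035],
  [[-11, 40, 0], -0.035],
  [[-11, 40, 0], -0.035],
  [[-11, 40, 0], -0.035],
  [[-11, 40, 0], -0.035],
  [[-11, 40, 0], -0.035],
])

```text
clock: 22.7
tool_pos: [0.501, 0.2716, 0.1472]
orientation: [175.4, 0.8, -15.2]
force: [-0.1, 0.7, -2.9]
opening: 0.0239
```

Emit:
move_arm([
  [[-11, 38, 0], -0.035],
  [[-10, 28, 0], -0.03],
  [[-3, 14, 0], -0.01],
  [[0, 0, 0], 0],
  [[0, 0, -15], 0],
  [[0, 0, -15], 0],
  [[0, 0, 0], 0],
  [[0, 0, 0], 0],
])

```text
clock: 23.5
tool_pos: [0.4717, 0.354, 0.1057]
orientation: [174.6, 1.1, -19.5]
force: [-0.5, -0.4, -1.4]
opening: 0.0235
```

```bash
python3 snap.py wrist:12
```

```text
{'clock': 23.55, 'joint_pos': array([ 56.0407,  21.5882, -15.1289,   0.2985, -58.8437,  14.372 ]), 'tool_pos': array([0.4716, 0.3539, 0.1056]), 'orientation': array([174.5528,   1.1465, -19.475 ]), 'force': array([-0.547 , -0.5891, -2.8263]), 'opening': 0.02419360852806476}
```

View pics/wrist12.png

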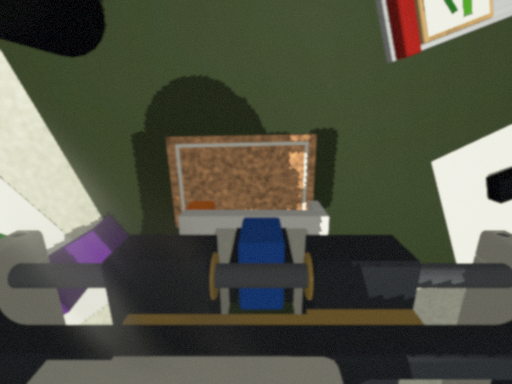

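Emit:
move_arm([
  [[8, 4, 0], 0.01],
  [[7, 3, 0], 0.007],
  [[0, 0, -12], 0],
  [[0, 0, -14], 0],
  [[0, 0, -12], 0],
  [[0, 0, -6], 0],
  [[0, 0, 0], 0],
  [[0, 0, 0], 0],
])

```text
clock: 24.35
tool_pos: [0.4886, 0.3606, 0.0583]
orientation: [174.6, 1.1, -18.5]
force: [-0.2, -0.3, -1.9]
opening: 0.0239
```

```bash
python3 snap.py wrist:13 scene:13; python3 - <<'E'
import cv2
a=cv2.imread("pics/scene13.png")
cv2.imwrite("pics/s13c.png",cv2.resize(a[170:260,295:395],None,fx=7,fy=6,interpolation=cv2.INTER_CUBIC))
E
```

```text
{'clock': 24.45, 'joint_pos': array([ 55.1324,  25.8614, -15.5252,   0.5555, -54.0775,  16.1074]), 'tool_pos': array([0.4888, 0.3608, 0.0587]), 'orientation': array([174.6327,   1.1137, -18.465 ]), 'force': array([-0.528 , -0.1182, -2.0153]), 'opening': 0.023644656915302355}
```

View pics/wrist13.png

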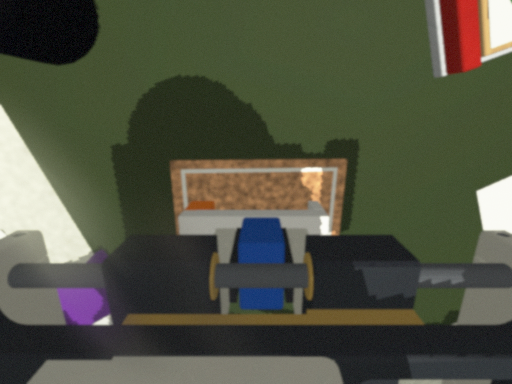

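View pics/s13c.png

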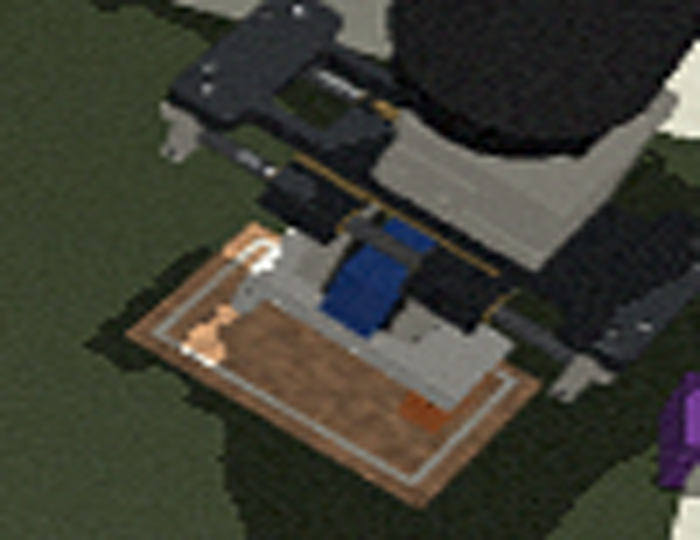

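Emit:
move_arm([
  [[-1, 0, -4], 0],
  [[0, 0, -4], 0],
  [[0, 0, -3], 0],
  [[0, 0, -3], 0],
  [[0, 0, -2], 0],
  [[0, 0, -2], 0],
  [[0, 0, 0], 0],
  [[0, 0, 0], 0],
])

```text
clock: 25.25
tool_pos: [0.489, 0.3616, 0.0509]
orientation: [175.0, 0.8, -18.2]
force: [0.0, -0.5, -2.7]
opening: 0.0241
```

```bash
python3 snap.py wrist:14; python3 - <<'E'
import cv2
a=cv2.imread("pics/wrist14.png")
cv2.imwrite("pics/w14c.png",cv2.resize(a[150:250,150:370],None,fx=3.6,fy=3.6,interpolation=cv2.INTER_CUBIC))
E
```

```text
{'clock': 25.3, 'joint_pos': array([ 55.2791,  26.2017, -16.309 ,   0.7964, -52.5771,  16.0572]), 'tool_pos': array([0.4889, 0.3615, 0.0508]), 'orientation': array([174.9453,   0.842 , -18.1888]), 'force': array([ 0.9969,  0.2639, -2.477 ]), 'opening': 0.023854491950224734}
```

View pics/w14c.png

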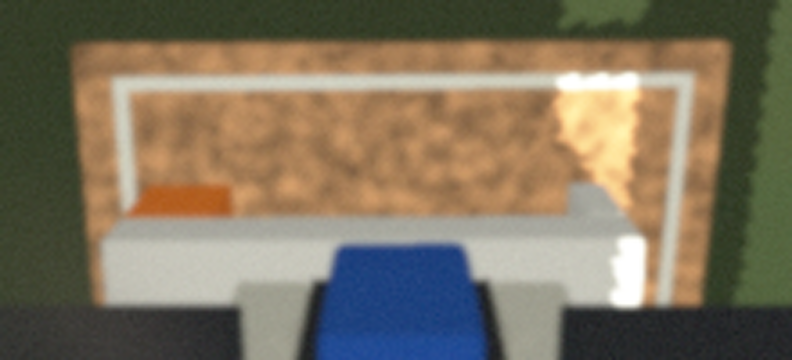

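```bash
python3 - <<'E'
from h import *
np.set_printoptions(precision=4,suppress=True)
W=pickle.load(open("pics/wrist14.pkl","rb"))
th=np.radians(-18.5);X=np.array([np.cos(th),np.sin(th)]);Y=np.array([-np.sin(th),np.cos(th)])
c=np.array([.4852,.3565])
def loc(n,p,z):
    for q in crop(W,150,150,3.6,p,z): print(n,z,[round(v*1000,1) for v in((q[:2]-c)@X,(q[:2]-c)@Y)])
loc("mat TL TR",[(72,42),(728,42)],.004); loc("mat left edge, right edge",[(97,280),(708,280)],.004)
loc("orange bottom outer,inner",[(146,187),(232,187)],.006)
loc("thin bottom",[(570,185),(597,185)],.0145)
E
```

```text
mat TL TR 0.004 [np.float64(46.1), np.float64(67.8)]
mat TL TR 0.004 [np.float64(44.9), np.float64(-70.4)]
mat left edge, right edge 0.004 [np.float64(-7.0), np.float64(67.3)]
mat left edge, right edge 0.004 [np.float64(-11.5), np.float64(-72.1)]
orange bottom outer,inner 0.006 [np.float64(15.2), np.float64(54.9)]
orange bottom outer,inner 0.006 [np.float64(14.8), np.float64(36.8)]
thin bottom 0.0145 [np.float64(16.6), np.float64(-34.7)]
thin bottom 0.0145 [np.float64(16.5), np.float64(-40.6)]
```

Emit:
move_arm([
  [[3, -4, 1], -0.003],
  [[2, -3, 0], 0],
  [[0, 0, -3], 0],
  [[0, 0, -3], 0],
  [[0, 0, -3], 0],
  [[0, 0, -3], 0],
  [[0, 0, -3], 0],
  [[0, 0, 0], 0],
])

```text
clock: 26.1
tool_pos: [0.4957, 0.3529, 0.0501]
orientation: [175.1, 0.6, -18.1]
force: [0.1, 1.0, -2.6]
opening: 0.024
```

Emit:
move_arm([
  [[-2, 2, 0], 0],
  [[-1, 1, -3], 0],
  [[0, 0, -4], 0],
  [[0, 0, -4], 0],
  [[0, 0, -4], 0],
  [[0, 0, -3], 0],
  [[0, 0, 0], 0],
  [[0, 0, 0], 0],
])

```text
clock: 26.9
tool_pos: [0.4954, 0.3534, 0.0483]
orientation: [175.1, 0.1, -17.7]
force: [-1.4, 2.0, 0.7]
opening: 0.0237
```

```bash
python3 snap.py wrist:15 scene:15; python3 - <<'E'
import cv2
a=cv2.imread("pics/wrist15.png")
cv2.imwrite("pics/w15c.png",cv2.resize(a[150:250,150:370],None,fx=3.6,fy=3.6,interpolation=cv2.INTER_CUBIC))
a=cv2.imread("pics/scene15.png")
cv2.imwrite("pics/s15c.png",cv2.resize(a[190:260,305:385],None,fx=9,fy=8,interpolation=cv2.INTER_CUBIC))
E
```

```text
{'clock': 27.0, 'joint_pos': array([ 54.7647,  26.1291, -17.2862,   1.7846, -51.3806,  16.3399]), 'tool_pos': array([0.4954, 0.3532, 0.048 ]), 'orientation': array([ 1.750201e+02,  1.075000e-01, -1.772780e+01]), 'force': array([-2.5889,  0.1272,  8.4435]), 'opening': 0.024071907211798062}
```

View pics/w15c.png

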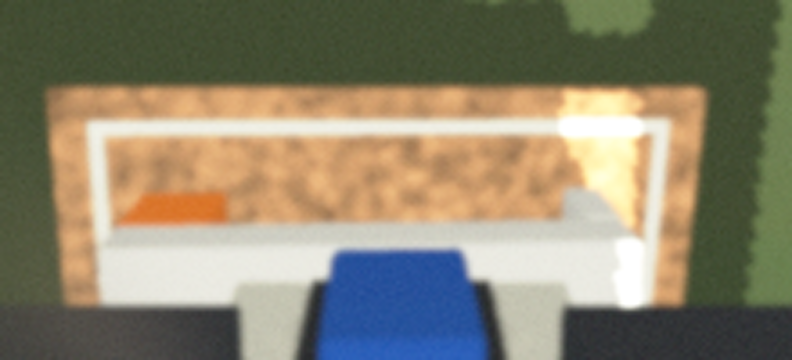

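View pics/s15c.png

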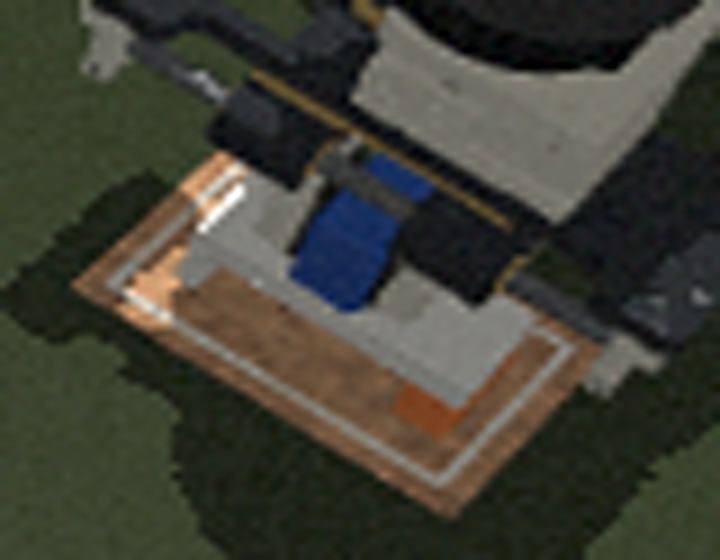

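```bash
python3 - <<'E'
from h import *
W=pickle.load(open("pics/wrist15.pkl","rb"))
th=np.radians(-18.5);X=np.array([np.cos(th),np.sin(th)]);Y=np.array([-np.sin(th),np.cos(th)])
c=np.array([.4852,.3565])
def loc(n,p,z):
    for q in crop(W,150,150,3.6,p,z): print(n,z,[round(float(v)*1000,1) for v in((q[:2]-c)@X,(q[:2]-c)@Y)])
loc("mat TL TR",[(47,88),(706,88)],.004); loc("mat left edge, right edge",[(65,280),(687,280)],.004)
loc("orange bottom outer,inner",[(145,196),(228,196)],.004)
loc("thin bottom",[(565,188),(590,188)],.0125)
E
```

```text
mat TL TR 0.004 [45.8, 67.9]
mat TL TR 0.004 [45.1, -71.0]
mat left edge, right edge 0.004 [3.1, 67.8]
mat left edge, right edge 0.004 [-0.1, -71.5]
orange bottom outer,inner 0.004 [22.2, 49.7]
orange bottom outer,inner 0.004 [21.9, 32.2]
thin bottom 0.0125 [25.6, -39.0]
thin bottom 0.0125 [25.5, -44.5]
```

Emit:
move_arm([
  [[-2, 0, -3], -0.01],
  [[0, 0, -3], 0],
  [[0, 0, -3], 0],
  [[0, 0, -3], 0],
  [[0, 0, -2], 0],
  [[0, 0, 0], 0],
  [[0, 0, 0], 0],
  [[0, 0, 0], 0],
])

```text
clock: 27.8
tool_pos: [0.4961, 0.3526, 0.0476]
orientation: [175.1, -0.3, -17.9]
force: [-2.4, 0.4, 5.9]
opening: 0.0245
```

Emit:
move_arm([
  [[0, 0, 0], 0],
  [[0, 0, 0], 0],
  [[0, 0, 0], 0],
  [[0, 0, 0], 0],
  [[0, 0, 0], 0],
  [[0, 0, 0], 0],
  [[0, 0, 0], 0],
  [[0, 0, 0], 0],
], jaw=0)

```text
clock: 28.6
tool_pos: [0.4953, 0.3503, 0.0439]
orientation: [174.7, -0.2, -18.0]
force: [0.5, -0.1, 0.4]
opening: 0.0442
```

```bash
python3 snap.py wrist:16 scene:16; python3 - <<'E'
import cv2
a=cv2.imread("pics/wrist16.png")
cv2.imwrite("pics/w16c.png",cv2.resize(a[140:320,130:400],None,fx=2.8,fy=2.8,interpolation=cv2.INTER_CUBIC))
a=cv2.imread("pics/scene16.png")
cv2.imwrite("pics/s16c.png",cv2.resize(a[190:260,305:385],None,fx=9,fy=8,interpolation=cv2.INTER_CUBIC))
E
```

```text
{'clock': 28.7, 'joint_pos': array([ 54.8479,  26.3279, -17.8557,   2.2596, -50.842 ,  15.6194]), 'tool_pos': array([0.4952, 0.3503, 0.0439]), 'orientation': array([174.703 ,  -0.2033, -18.0195]), 'force': array([-0.0427, -0.0274, -0.1002]), 'opening': 0.043869009328088834}
```

View pics/w16c.png

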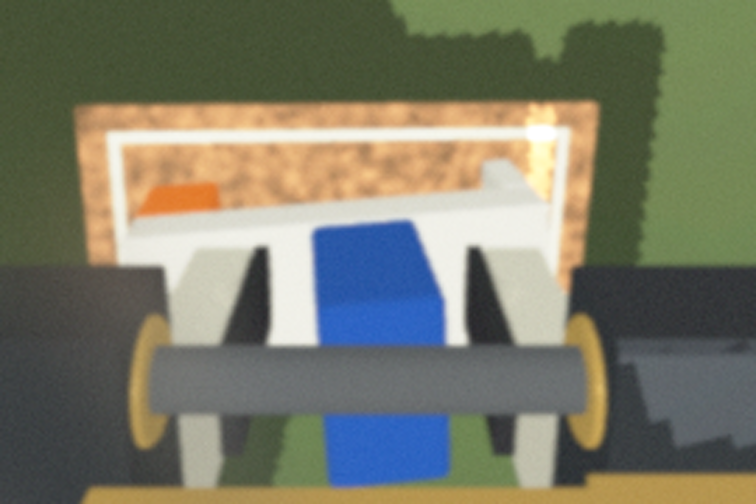

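View pics/s16c.png

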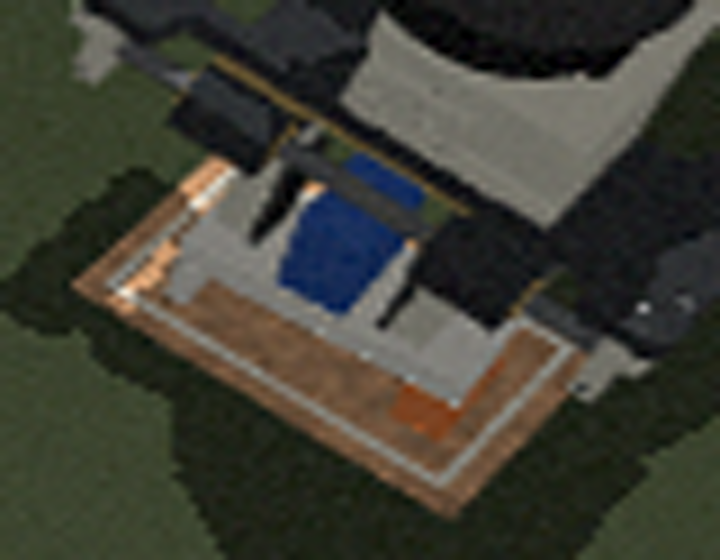

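Emit:
move_arm([
  [[0, 0, 0], 0],
  [[0, 0, 8], 0],
  [[0, 0, 12], 0],
  [[0, 0, 20], 0],
  [[0, 0, 30], 0],
  [[0, 0, 30], 0],
  [[0, 0, 30], 0],
  [[0, 0, 10], 0],
], jaw=0.4)

```text
clock: 29.5
tool_pos: [0.4946, 0.349, 0.1936]
orientation: [174.7, -0.2, -18.0]
force: [0.5, -0.6, 1.0]
opening: 0.0613
```

```bash
python3 snap.py wrist:17 scene:17; python3 - <<'E'
import cv2
a=cv2.imread("pics/wrist17.png")
cv2.imwrite("pics/w17c.png",cv2.resize(a[110:240,170:370],None,fx=4,fy=4,interpolation=cv2.INTER_CUBIC))
a=cv2.imread("pics/scene17.png")
cv2.imwrite("pics/s17c.png",cv2.resize(a[190:260,305:385],None,fx=9,fy=8,interpolation=cv2.INTER_CUBIC))
E
```

```text
{'clock': 29.6, 'joint_pos': array([ 54.8562,  18.018 ,  -8.6615,   1.8857, -68.4008,  16.3439]), 'tool_pos': array([0.4942, 0.3489, 0.192 ]), 'orientation': array([174.6397,  -0.1859, -18.0192]), 'force': array([ 0.7393, -0.5161, -0.0928]), 'opening': 0.0609344791555889}
```

View pics/w17c.png

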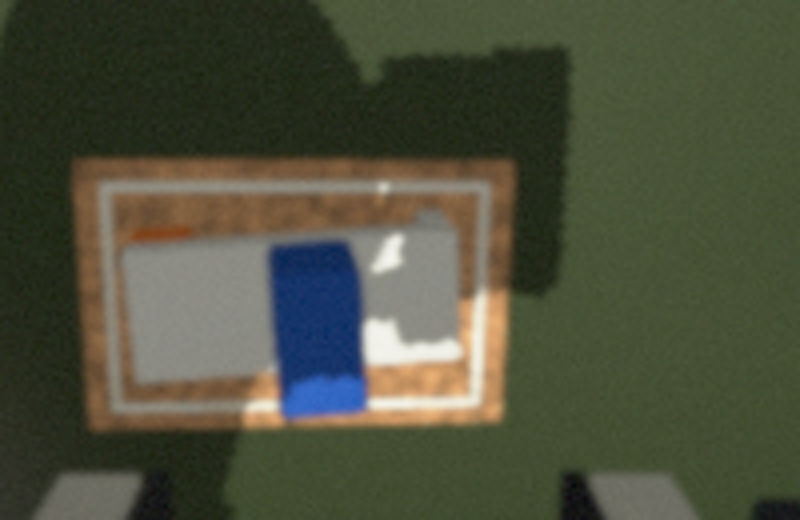

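View pics/s17c.png

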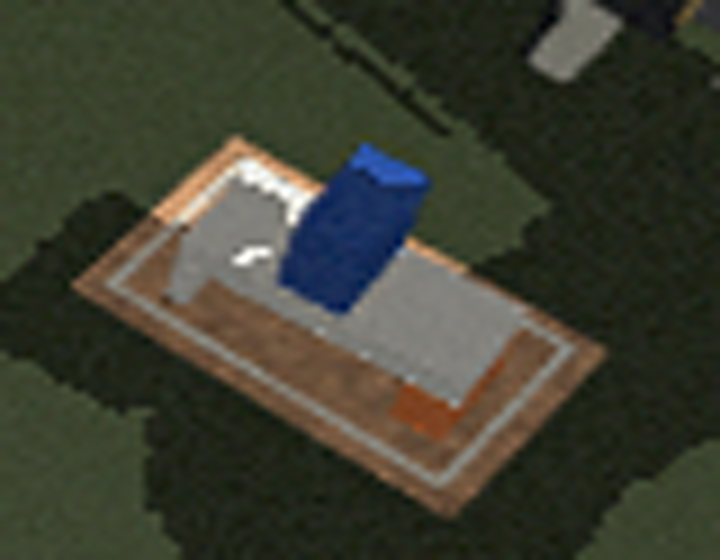

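```bash
python3 - <<'E'
from h import *
W=pickle.load(open("pics/wrist17.pkl","rb"))
def show(n,p,z):
    m=crop(W,170,110,4,p,z); d=m[0]-m[1]; e=m[3]-m[2]; f=m[0]-m[3]
    print(n,m.mean(0).round(4),[round(float(np.degrees(np.arctan2(-q[0],q[1]))),1) for q in(d,e)],round(float(np.degrees(np.arctan2(f[1],f[0]))),1),np.linalg.norm(d).round(4),np.linalg.norm(f).round(4))
show("mat",[(73,160),(517,160),(503,427),(90,430)],.004)
show("bridge",[(122,248),(456,226),(462,360),(138,383)],.04)
E
```

```text
mat [0.4844 0.3546 0.004 ] [-18.6, -19.6] -18.7 0.1401 0.0898
bridge [0.4924 0.3543 0.04  ] [-15.2, -15.4] -15.0 0.0965 0.0409
```

The gauge stands, but it is about 8 mm off the mat's centre across x and 3.5° turned. There is time left, so I'll regrasp it and centre it better.

Emit:
move_arm([
  [[-1, 0, -20], 0.025],
  [[0, 1, -35], 0.021],
  [[0, 0, -30], 0],
  [[0, 0, -20], 0],
  [[0, 0, -15], 0],
  [[0, 0, -8], 0],
  [[0, 0, -3], 0],
  [[0, 0, 0], 0],
])

```text
clock: 30.4
tool_pos: [0.4901, 0.3468, 0.0536]
orientation: [174.4, -0.0, -15.4]
force: [-0.4, 0.5, 0.6]
opening: 0.0612
```

Emit:
move_arm([
  [[2, 4, 0], 0],
  [[0, 0, 0], 0],
  [[0, 0, 0], 0],
  [[0, 0, 0], 0],
  [[0, 0, 0], 0],
  [[0, 0, 0], 0],
  [[0, 0, 0], 0],
  [[0, 0, 0], 0],
], jaw=-1)

```text
clock: 31.2
tool_pos: [0.4936, 0.353, 0.0572]
orientation: [174.8, -0.1, -15.3]
force: [0.2, 0.7, -0.3]
opening: 0.025
```

Emit:
move_arm([
  [[0, 0, 0], 0],
  [[0, 0, 5], 0],
  [[0, 0, 5], 0],
  [[-4, 1, 0], -0.03],
  [[-4, 1, 0], -0.03],
  [[0, 0, 0], 0],
  [[0, 0, 0], 0],
  [[0, 0, 0], 0],
])

```text
clock: 32.0
tool_pos: [0.4848, 0.3538, 0.0678]
orientation: [174.6, -0.1, -18.8]
force: [-0.1, -0.3, -2.2]
opening: 0.0244
```

```bash
python3 snap.py wrist:18; python3 - <<'E'
import cv2
a=cv2.imread("pics/wrist18.png")
cv2.imwrite("pics/w18c.png",cv2.resize(a[150:250,150:370],None,fx=3.6,fy=3.6,interpolation=cv2.INTER_CUBIC))
E
```

```text
{'clock': 32.05, 'joint_pos': array([ 55.7421,  24.3641, -17.1478,   1.8489, -53.6727,  14.2562]), 'tool_pos': array([0.4848, 0.3538, 0.0678]), 'orientation': array([ 1.746202e+02, -6.330000e-02, -1.883600e+01]), 'force': array([-0.4395, -0.193 , -1.2316]), 'opening': 0.023861609966841196}
```

View pics/w18c.png

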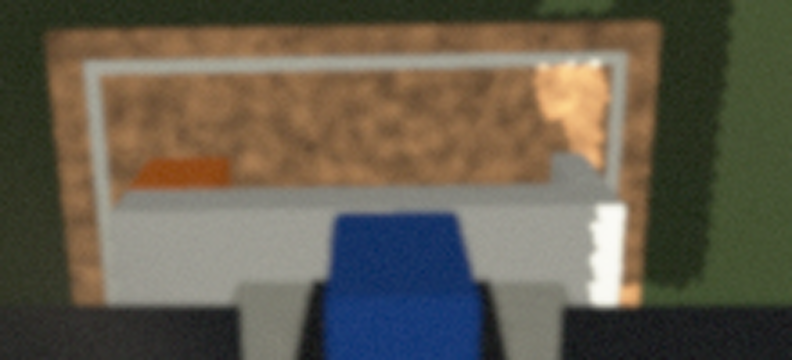

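```bash
cat > loc.py <<'E'
from h import *
th=np.radians(-18.6);X=np.array([np.cos(th),np.sin(th)]);Y=np.array([-np.sin(th),np.cos(th)])
c=np.array([.4844,.3547])
def loc(W,n,p,z,x0=150,y0=150,k=3.6):
    print(n,z,[[round(float(v)*1000,1) for v in((q[:2]-c)@X,(q[:2]-c)@Y)] for q in crop(W,x0,y0,k,p,z)])
E
python3 - <<'E'
from loc import *
W=pickle.load(open("pics/wrist18.pkl","rb"))
loc(W,"mat",[(47,32),(660,22)],.004)
for z in(.010,.014,.018):
  loc(W,"orange",[(148,160),(231,160)],z); loc(W,"thin",[(552,155),(578,155)],z+.0085)
E
```

```text
mat 0.004 [[45.4, 69.6], [45.2, -69.0]]
orange 0.01 [[17.2, 49.1], [16.6, 30.7]]
thin 0.018500000000000003 [[18.2, -41.0], [18.0, -47.0]]
orange 0.014 [[18.4, 48.4], [17.8, 30.4]]
thin 0.0225 [[19.4, -40.0], [19.2, -45.8]]
orange 0.018 [[19.6, 47.7], [19.1, 30.1]]
thin 0.0265 [[20.6, -39.0], [20.4, -44.7]]
```

Emit:
move_arm([
  [[1, 3, -3], 0.003],
  [[0, 0, -4], 0],
  [[0, 0, -4], 0],
  [[0, 0, -3], 0],
  [[0, 0, -2], 0],
  [[0, 0, 0], 0],
  [[0, 0, 0], 0],
  [[0, 0, 0], 0],
])

```text
clock: 32.85
tool_pos: [0.4874, 0.3549, 0.0589]
orientation: [174.5, -0.3, -18.4]
force: [-0.6, -1.0, 1.0]
opening: 0.0242
```

Emit:
move_arm([
  [[-1, 1, -3], 0],
  [[0, 0, -2], 0],
  [[0, 0, 0], 0],
  [[0, 0, 0], 0],
  [[0, 0, 0], 0],
  [[0, 0, 0], 0],
  [[0, 0, 0], 0],
  [[0, 0, 0], 0],
])

```text
clock: 33.65
tool_pos: [0.488, 0.3538, 0.0583]
orientation: [174.3, -0.5, -18.2]
force: [-1.5, -0.0, 4.1]
opening: 0.0249
```

```bash
python3 snap.py wrist:19; python3 - <<'E'
import cv2
a=cv2.imread("pics/wrist19.png")
cv2.imwrite("pics/w19c.png",cv2.resize(a[150:250,150:370],None,fx=3.6,fy=3.6,interpolation=cv2.INTER_CUBIC))
E
```

```text
{'clock': 33.7, 'joint_pos': array([ 55.8358,  25.1785, -17.6384,   2.577 , -52.5439,  14.2312]), 'tool_pos': array([0.488 , 0.3538, 0.0583]), 'orientation': array([174.3122,  -0.5094, -18.2445]), 'force': array([-1.8314, -0.6994,  3.8175]), 'opening': 0.02488278333158165}
```

View pics/w19c.png

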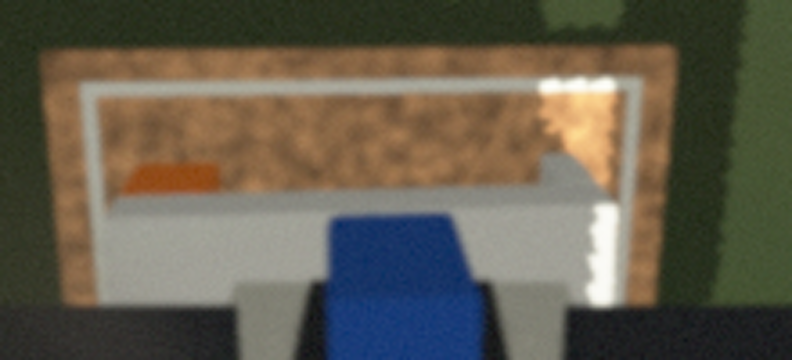

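```bash
python3 - <<'E'
from loc import *
W=pickle.load(open("pics/wrist19.pkl","rb"))
loc(W,"mat",[(40,50),(676,46)],.004)
loc(W,"orange",[(138,166),(220,166)],.004); loc(W,"thin",[(540,155),(565,155)],.009)
E
```

```text
mat 0.004 [[45.9, 70.1], [45.4, -68.8]]
orange 0.004 [[19.9, 51.6], [19.5, 33.7]]
thin 0.009 [[22.0, -37.5], [21.8, -43.3]]
```

Emit:
move_arm([
  [[0, 0, 1], 0],
  [[0, 0, 0], 0],
  [[0, 0, 0], 0],
  [[0, 0, 0], 0],
  [[0, 0, 0], 0],
  [[0, 0, 0], 0],
  [[0, 0, 0], 0],
  [[0, 0, 0], 0],
], jaw=0.2)

```text
clock: 34.5
tool_pos: [0.4878, 0.3534, 0.0577]
orientation: [174.2, -0.5, -18.3]
force: [-0.8, 0.1, -1.0]
opening: 0.0524
```

Emit:
move_arm([
  [[0, 0, 5], 0],
  [[0, 0, 10], 0],
  [[0, 0, 20], 0],
  [[0, 0, 30], 0],
  [[0, 0, 30], 0],
  [[0, 0, 30], 0],
  [[0, 0, 10], 0],
  [[0, 0, 0], 0],
])

```text
clock: 35.3
tool_pos: [0.4874, 0.3525, 0.2029]
orientation: [174.3, -0.5, -18.3]
force: [0.8, 0.2, -0.0]
opening: 0.0524
```

```bash
python3 snap.py wrist:20 scene:20; python3 - <<'E'
import cv2
a=cv2.imread("pics/wrist20.png")
cv2.imwrite("pics/w20c.png",cv2.resize(a[110:240,170:370],None,fx=4,fy=4,interpolation=cv2.INTER_CUBIC))
E
```

```text
{'clock': 35.4, 'joint_pos': array([ 55.829 ,  17.4462,  -8.4313,   2.185 , -69.608 ,  15.0141]), 'tool_pos': array([0.4869, 0.3519, 0.2009]), 'orientation': array([174.1779,  -0.4761, -18.2731]), 'force': array([-0.52  , -0.2147, -0.5097]), 'opening': 0.05264701663677534}
```

View pics/w20c.png

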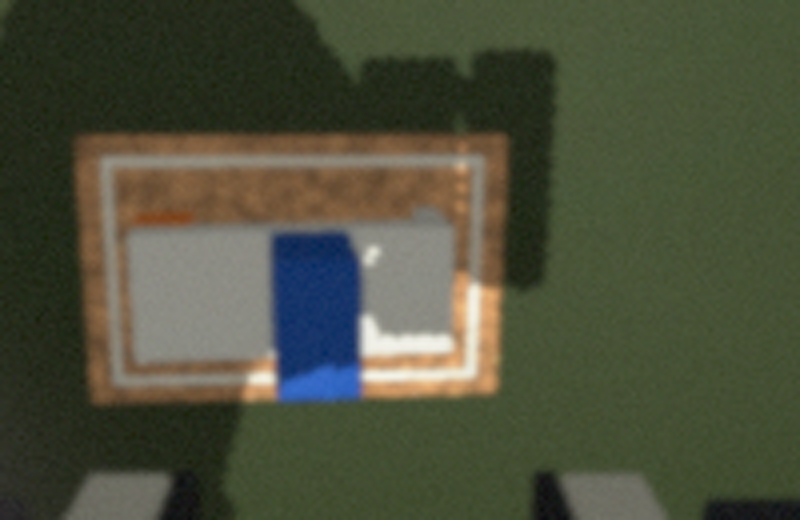

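View pics/scene20.png

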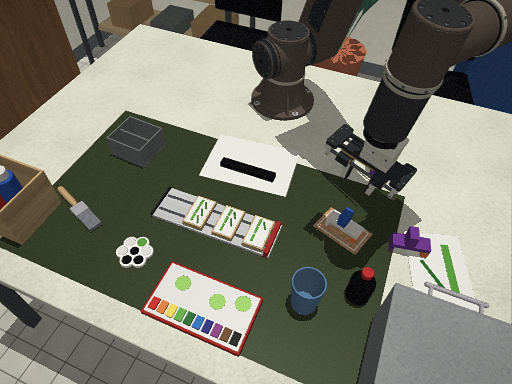

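```bash
python3 - <<'E'
from loc import *
W=pickle.load(open("pics/wrist20.pkl","rb"))
loc(W,"mat",[(76,136),(508,136),(498,394),(92,403)],.004,170,110,4)
loc(W,"bridge",[(128,230),(452,226),(452,352),(135,362)],.04,170,110,4)
E
python3 snap.py top:20
```

```text
mat 0.004 [[45.4, 69.6], [44.9, -69.6], [-45.0, -70.0], [-44.2, 70.3]]
bridge 0.04 [[22.0, 50.8], [22.0, -45.2], [-17.7, -46.4], [-18.6, 51.0]]
{'clock': 35.45, 'joint_pos': array([ 55.829 ,  17.505 ,  -8.4842,   2.1709, -69.6005,  15.0102]), 'tool_pos': array([0.4865, 0.3516, 0.1999]), 'orientation': array([174.0812,  -0.4356, -18.2821]), 'force': array([-0.6849,  0.4796,  0.3235]), 'opening': 0.052436822414130224}
```

View pics/top20.png

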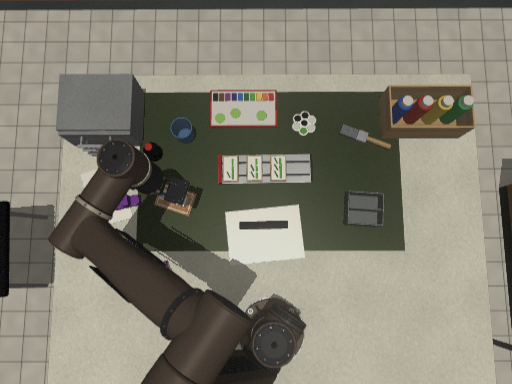

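```bash
python3 - <<'E'
from plant import ctrl
print(ctrl.close_job(), ctrl.get_obs()["clock"])
E
```

```text
the job is handed in; nothing more can be done
the job is handed in; nothing more can be done
```

The three plaques are spaced with gaps of about 30 mm, and the gauge stands upright back in the middle of its mat. I handed the job in at about 35.5 s.

**What I did:** I slid the middle plaque against the fixed one first, then the outer plaque against the middle one, each with the gauge straddling it. The first return to the mat left the gauge about 8 mm off centre and 3.5° turned, so I regrasped it and placed it again.

**Last checks:**
- **Gaps:** the closest wrist view put the plaques 90.1 mm and 90.4 mm apart centre to centre. The scene camera gave 91.5 mm and 88.3 mm from the painted strokes, and 88.6 mm and 89.5 mm from the plaque corners, a spread of about 3 mm. I trust the 30 mm because the gauge's orange foot pressed against the neighbouring plaque both times. I didn't measure the gaps again after that, and nothing went near the rail afterwards.
- **Gauge:** it stands flat on the mat. Its handle is about 2 mm off centre across the mat and 2.5 mm along it, and it is turned by less than about 1.5° from the mat.
- **Bystanders:** those visible in the final pictures look unmoved. The arm hid one purple look-alike from both the top and scene views, so I could not confirm that one.

**What did not go cleanly:**
- **Wrist tilt:** it drifted to nearly 6° during the pushes, and I could not correct it with the moves available. By geometry this changes the gaps by well under 1 mm.
- **Pressing on the rail:** while trying to level the wrist, I pressed the gauge onto the rail with about 27 N.
- **Final push:** I confirmed the middle plaque's contact with the fixed one with a push of about 25 N.

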